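# Nest the parts cups and clip the next board into the spring holder

### The job

Set the repair bench up for the next board: nest all the empty tapered cups, mouth down, on the cup of the stacking stand, the one parked in the board holder too, each fully down and straight with only a light push so that none jams. Also clip the board with the heat sink into the cleared holder: push one end into a sprung jaw, lower the other end past the opposite jaw and let go, so that it sits level under both jaws' lips, centred and about midway along them. Leave the mug, the screwdriver and the tape where they are.

Things in the scene. Friction and masses are not known exactly. Their poses are not given: they have to be found in the camera images.
- cupA_mid (a point): square tapered grey plastic parts cup, mouth down: 64 mm square at the mouth (68 mm over its thin rim), 44 mm square at the closed top, 80 mm high, walls 3 mm thick, flat faces sloping in 7 degrees, 60 g; this point is its centre, half-way up (40 mm above the mouth edge); z points up to the closed top, x and y are square to its faces. At the start it stands on the base of the board holder, between the jaws.
- cupB_mid (a point): square tapered grey plastic parts cup, mouth down: 64 mm square at the mouth (68 mm over its thin rim), 44 mm square at the closed top, 80 mm high, walls 3 mm thick, flat faces sloping in 7 degrees, 60 g; this point is its centre, half-way up (40 mm above the mouth edge); z points up to the closed top, x and y are square to its faces. May be absent; if present it stands on the bench.
- cupC_mid (a point): square tapered grey plastic parts cup, mouth down: 64 mm square at the mouth (68 mm over its thin rim), 44 mm square at the closed top, 80 mm high, walls 3 mm thick, flat faces sloping in 7 degrees, 60 g; this point is its centre, half-way up (40 mm above the mouth edge); z points up to the closed top, x and y are square to its faces. May be absent; if present it stands on the bench.
- cupD_mid (a point): square tapered grey plastic parts cup, mouth down: 64 mm square at the mouth (68 mm over its thin rim), 44 mm square at the closed top, 80 mm high, walls 3 mm thick, flat faces sloping in 7 degrees, 60 g; this point is its centre, half-way up (40 mm above the mouth edge); z points up to the closed top, x and y are square to its faces. May be absent; if present it stands on the bench.
- cupE_mid (a point): square tapered grey plastic parts cup, mouth down: 64 mm square at the mouth (68 mm over its thin rim), 44 mm square at the closed top, 80 mm high, walls 3 mm thick, flat faces sloping in 7 degrees, 60 g; this point is its centre, half-way up (40 mm above the mouth edge); z points up to the closed top, x and y are square to its faces. May be absent; if present it stands on the bench.
- cupF_mid (a point): square tapered grey plastic parts cup, mouth down: 64 mm square at the mouth (68 mm over its thin rim), 44 mm square at the closed top, 80 mm high, walls 3 mm thick, flat faces sloping in 7 degrees, 60 g; this point is its centre, half-way up (40 mm above the mouth edge); z points up to the closed top, x and y are square to its faces. May be absent; if present it stands on the bench.
- stand: fixed stacking stand: plate 120 x 120 x 8 mm with one such cup fixed on it, mouth down, top 88 mm up. Origin: middle of the plate on the bench; x, y square to the cup's faces. A cup lowered over it in line is snug on the tapers 24 mm above the one beneath: centre of the k-th added cup at 48 + 24 k mm. Faces meet only in the last mm; 5 to 10 N settles a cup, over about 30 N jams it.
- holder: fixed board holder: base 85 mm (x) by 205 mm (y), 8 mm thick, end posts 34 mm high; two sprung jaws (jaw_a at +y, jaw_b at -y) face each other along y. Origin: middle of the base on the bench; z up. Tilt the board 10 to 15 degrees, push its low end into one groove (either) until that jaw has gone back 14 to 18 mm, lower the other end inside the other lip, let go: springs centre it, each jaw back 4 mm.
- jaw_a (a joint): travel (m) of the holder's +y jaw, outward: 0 at rest, stop at 0.022; 400 N/m, no preload. The jaw is a black channel 60 mm long along x, centred: ledge top 24 mm up, ledge tip 47.5 mm from the holder's middle at rest; upper lip 33 to 37 mm up, tip 50.5 mm from the middle; back of the groove 56 mm from the middle.
- jaw_b (a joint): travel (m) of the holder's -y jaw, outward: 0 at rest, stop at 0.022; 400 N/m, no preload. The jaw is a black channel 60 mm long along x, centred: ledge top 24 mm up, ledge tip 47.5 mm from the holder's middle at rest; upper lip 33 to 37 mm up, tip 50.5 mm from the middle; back of the groove 56 mm from the middle.
- board_sink (a point): circuit board 90 (x) by 120 mm (y), 4 mm thick, 160 g, with a heat sink amid it, 60 (x) by 30 (y) by 28 mm high, by which it is held. This point: centre of the sink, 18 mm above the board's underside (42 mm above the bench when clipped in); z up. The 90 mm edges at y = +-60 mm go into the jaws; half a turn is the same.
- mug: white mug 90 mm high, 80 mm wide, loose, not part of the job; origin: centre of its underside
- driver: screwdriver 120 mm long, lying loose between the things, not part of the job; origin at its middle on the bench, x along it
- tape: black roll of tape 90 mm wide, 24 mm high, loose, not part of the job; origin: centre of its underside
Not all that is in view belongs to the job. What is shaped like the part that bears cupD_mid but green or yellow is not meant.

How it is judged:
By the outcome, as a careful person would: the job done as asked, in the order asked, and still so for the second after the job is handed in, with the robot touching nothing.
Of cupB, cupC, cupD, cupE, cupF only 3 to 5 are there at a start; the rules pass over those that are not, and their reading is None.
At some moment in a run one of cupB, cupC, cupD, cupE, cupF, board may be knocked a few centimetres aside while the robot is not near it.
It also fails if it takes over 210 s, if anything falls off the work surface, if the arm or the gripper's body presses on something with over 40 N, if the wrist force passes 120 N, or if a joint passes its speed limit or range.

### The arm

A 7-joint arm with a two-finger parallel gripper is mounted at the origin on the work surface. World frame = base frame: x ahead of the robot, y to its left, z up, the work surface at z = 0. Lengths are in m, angles in rad, forces in N, time in s.
With the tool pointing down it reaches from about 0.425 to 0.925 m from the base axis. Payload 6.8 kg.
Tool frame: the origin (TCP) lies midway between the tips of the shut fingers; the grasp point (between the pads) lies 19 mm behind it; z points along the fingers, y is the line along which they close (so a half turn about z gives the same grasp; the last joint's range is limited). The gripper opens to 85 mm and grips with 20 to 120 N. Pads are 22 mm wide; open, the fingers measure 114 mm over their backs; the gripper's body (76 mm by 85 mm) begins 54 mm behind the grasp point. The pads swing forward as they close: fully open they stand 13 mm farther back than shut.
Start: joints at [-1.426, 0.477, 0.022, 1.555, -0.011, 1.109, -0.083], TCP at [0.169, 0.654, 0.203] pointing down, gripper open.
Joint ranges: [-2.96, 2.96], [-0.34, 2.1], [-1.41, 1.46], [0.24, 2.44], [-1.37, 4.51], [0.17, 1.92], [-2.96, 2.96]. Speed limits (rad/s): [2.39, 2.39, 3.14, 3.14, 3.14, 3.14, 3.14].

### API

Orientations are given as a rotation vector (axis times angle).
In Python, from bench import r gives the robot as it stands. The module is installed in compiled form; this text tells all that it offers.
- The arm moves only by the tool apply_moves, never from a script. Its argument "rows" is a list of rows, each a list of 6 numbers: the shift along the tool's x, y, z scaled (see below), then the turn, a rotation vector about the tool's x, y, z scaled (see below). A call has 1 to 5 rows; each row is the pose to reach, as a shift and turn from the pose commanded when the call began, along the tool's axes at that moment; what a row does not reach only later rows make up. The controller multiplies each number of a shift by 0.25 m and each number of a turn by 90 degrees. A row lasts 1/8 s, in which the tool goes at most 62.5 mm and 10.7 degrees, less where a joint would pass 70% of its speed; a pose out of reach is approached as far as the arm can. A call with a number of a shift or a turn outside -1 to 1 is refused whole. A call with a gripper value outside its range is refused whole. "claw" is the opening, from 0 (shut) to 1 (fully open), set as the call begins (left out, the last holds). The fingers move at their own pace and stop on an object; "newtons" is the grip in N (left out, the last holds). Time passes only in rows, so rows that repeat a pose let the fingers close. It gives the time, the measured TCP pose, the force, the opening and the grip force at its end, in the units of the state.
- r.get_obs(): the state, without advancing time (a new reading comes with each control period).
- r.grab_frame(name): name is "side" or "top" or "wrist"; returns a dict with "pixels" (400x640x3 uint8, red, green, blue), "intrinsics" (3x3 intrinsics, pixels), "dist" ([k1, k2, p1, p2, k3] as OpenCV has them; the pictures are not rectified), "eye" and "attitude" of the camera in the world. Camera axes: x right, y up, looking along -z (the intrinsics and any distortion apply to the point x, -y, -z); pixel columns grow to the right and rows downward; lengths in m; the calibration is good to about 2 mm. A picture is of the moment at which its call begins. There is no depth.
- r.hand_in(): hands the job in; it is judged then, once.
Trained networks look in a picture, given as the dict that the camera call returned (one of the last four; its "shot" number tells which), for a name from the list of things; names that differ only in an ending like _2 or _b are one class to them, and where a whole thing is asked for, a point or a joint stands for the part that bears it (a point fixed in the world has none). Each returns a list of dicts, best first, with "conf" (0 to 1); they miss things now and then, are a little off and sometimes report something else, mostly with a low value. They report only what shows in the picture. A call takes as long as a camera call. They do not tell look-alikes from the thing itself.
- r.search_frame(picture, thing): "rect" ([left, top, width, height] in pixels, round what is visible of it).
- r.outline_of(picture, thing): "pixels" (400x640 bool, what is visible of it) and "rect" ([left, top, width, height] in pixels, round what is visible of it).
- r.landmark_of(picture, thing): "point" ([column, row] in pixels: a listed point, or the origin of a listed thing).
The state is a dict: "clock": time; "joints": joint angles; "qvel": joint speeds; "tau": joint torques, N m; "tcp_pos": TCP position; "orientation": TCP orientation; "contact_force": force on the tool from outside, world axes, zero at the start; "moment": the same for the moment, N m; "grip_width": finger opening in m; "gripper_force": force on a finger pad.
Only numpy, scipy, OpenCV 4.12 (cv2) and the standard library are available. Lean on these libraries where they do the work, as an engineer would, in place of code of your own. Each camera call takes 0.05 s, during which the arm holds its last target. There are 200 camera calls.

## Working session

There is one attempt and no reset: what is moved stays moved. The work goes in short steps, Python scripts to look and compute and a tool call to move; the robot and the scene stay as the last step left them, time stands still between calls to the robot, and variables do not carry over. Pictures are saved under pics/ and viewed, at most 14 in all, crops included, and the job is handed in when it is done.

Besides the shell and the picture viewer there is one more tool, called after "Emit:" in YAML: its name, and indented under it one key for each argument. apply_moves: Moves the arm, as the interface text tells. Its arguments: {"type":"object","properties":{"rows":{"type":"array","items":{"type":"array","items":{"type":"number"}}},"claw":{"type":"number"},"newtons":{"type":"number"}},"required":["rows"]}

```bash
mkdir -p pics; cat > h.py <<'E'
import numpy as np, cv2
from scipy.spatial.transform import Rotation as R
from bench import r
def att(f):
    a=np.array(f["attitude"],float)
    return a if a.shape==(3,3) else R.from_rotvec(a).as_matrix()
def ray(f,px):
    u=cv2.undistortPoints(np.array(px,float).reshape(-1,1,2),np.array(f["intrinsics"]),np.array(f["dist"])).reshape(-1,2)
    d=np.c_[u[:,0],-u[:,1],-np.ones(len(u))]
    return np.array(f["eye"]),d@att(f).T
def onz(f,px,z):
    e,d=ray(f,px); return e+d*((z-e[2])/d[:,2])[:,None]
def proj(f,P):
    c=(np.atleast_2d(P)-np.array(f["eye"]))@att(f); c=c*[1,-1,-1]
    return cv2.projectPoints(c,np.zeros(3),np.zeros(3),np.array(f["intrinsics"]),np.array(f["dist"]))[0].reshape(-1,2)
def save(f,n,s=1.0,crop=None):
    p=f["pixels"][:,:,::-1]
    if crop: x,y,w,h=crop; p=p[y:y+h,x:x+w]
    cv2.imwrite("pics/"+n,cv2.resize(p,None,fx=s,fy=s))
E
python3 - <<'E'
from h import *
np.set_printoptions(precision=3,suppress=True)
o=r.get_obs(); print({k:np.round(v,3) for k,v in o.items()})
F={n:r.grab_frame(n) for n in("top","side","wrist")}
for n,f in F.items():
    save(f,n+"0.png",1.25); print(n,f["eye"],att(f),f["intrinsics"],f["dist"],f["shot"])
f=F["top"]; print(f["attitude"])
for t,z in [("cupB_mid",.04),("stand",0),("holder",0),("board_sink",.018),("mug",0),("driver",0),("tape",0)]:
    for n in("top","side"):
        f=F[n]
        for d in r.landmark_of(f,t): print(n,t,round(d["conf"],2),np.round(d["point"]),onz(f,[d["point"]],z)[0])
E
```

```text
{'clock': np.float64(0.0), 'joints': array([-1.426,  0.478,  0.022,  1.556, -0.012,  1.109, -0.083]), 'qvel': array([ 0.002,  0.   , -0.001, -0.001,  0.   , -0.001, -0.001]), 'tau': array([ -0.001, -59.645,   1.608, -28.119,   0.012,   0.009,   0.   ]), 'tcp_pos': array([0.169, 0.653, 0.202]), 'orientation': array([-0.396, -3.116,  0.003]), 'contact_force': array([0.884, 0.288, 0.084]), 'moment': array([-0.039,  0.012, -0.039]), 'gripper_force': np.float64(0.0), 'grip_width': np.float64(0.085)}
top [0.394 0.015 1.213] [[-0.008  0.995 -0.097]
 [-1.    -0.006  0.023]
 [ 0.022  0.097  0.995]] [[377.213   0.    318.349]
 [  0.    377.213 194.69 ]
 [  0.      0.      1.   ]] [0.027 0.    0.    0.    0.   ] 1
side [-0.047 -1.117  0.796] [[ 0.899  0.228 -0.374]
 [-0.438  0.466 -0.769]
 [-0.002  0.855  0.519]] [[517.742   0.    320.247]
 [  0.    517.742 204.949]
 [  0.      0.      1.   ]] [-0.027  0.     0.     0.     0.   ] 2
wrist [0.106 0.669 0.373] [[ 0.25  -0.935 -0.251]
 [ 0.968  0.241  0.067]
 [-0.002 -0.259  0.966]] [[278.566   0.    321.184]
 [  0.    278.566 200.866]
 [  0.      
[... 175 characters left out ...]
4 ]
top stand 0.55 [394. 206.] [ 0.474 -0.258  0.   ]
side stand 0.72 [355. 270.] [ 0.469 -0.252  0.   ]
side stand 0.5 [365. 206.] [0.644 0.001 0.   ]
top holder 0.62 [248. 205.] [0.48  0.214 0.   ]
side holder 0.79 [286. 186.] [0.48  0.214 0.   ]
top board_sink 0.75 [324. 154.] [ 0.643 -0.033  0.018]
top board_sink 0.17 [368. 159.] [ 0.625 -0.174  0.018]
side board_sink 0.85 [366. 207.] [ 0.625 -0.034  0.018]
top mug 0.65 [175. 182.] [0.556 0.447 0.   ]
side mug 0.8 [280. 152.] [0.556 0.456 0.   ]
top driver 0.73 [311. 189.] [0.532 0.01  0.   ]
side driver 0.47 [327. 215.] [0.519 0.005 0.   ]
top tape 0.67 [454. 181.] [ 0.556 -0.455  0.   ]
side tape 0.77 [432. 313.] [ 0.546 -0.46   0.   ]
```

View pics/top0.png

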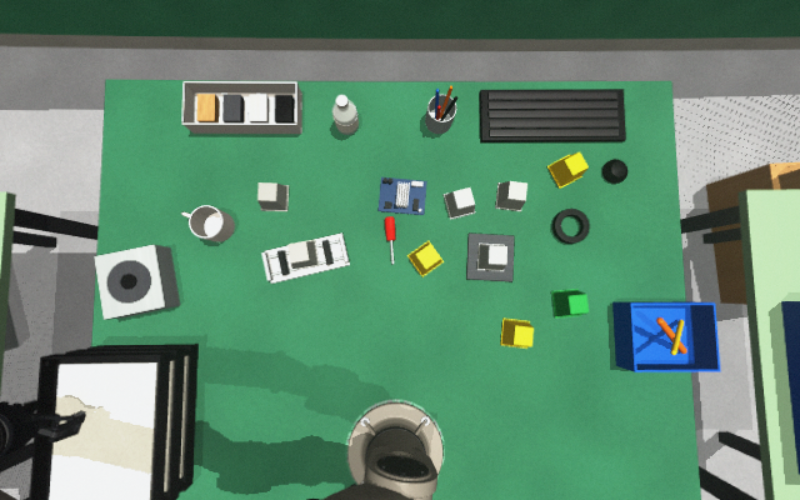

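View pics/side0.png

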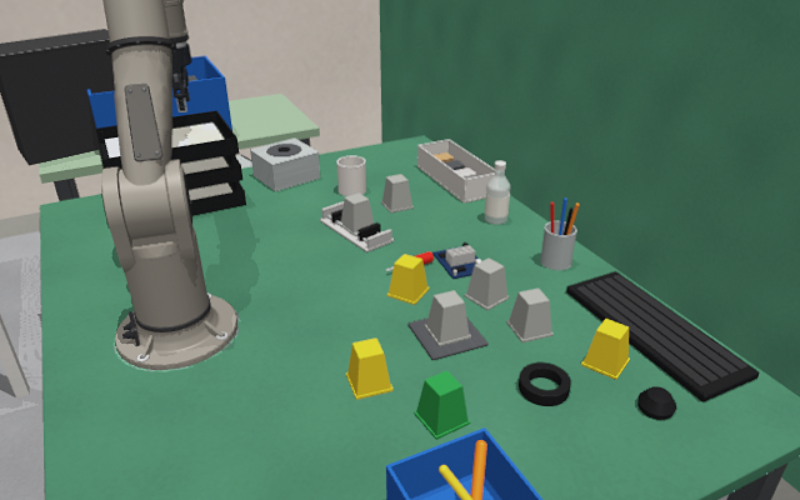

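The top view shows grey bench cups at about (272,196), (460,203) and (512,194) px (×1.25 scale), cup A in the holder at (302,254) and the stand cup at (491,257). The board is at (402,195). The yellow and green cups are look-alikes. The side view agrees, so three bench cups are present. Next I fit the models to silhouettes.

```bash
cat >> h.py <<'E'
from scipy.optimize import minimize
def frus(w0,w1,z0,z1):
    return np.array([[sx*w/2,sy*w/2,z] for w,z in((w0,z0),(w1,z1)) for sx in(-1,1) for sy in(-1,1)])
def box(x,y,z0,z1): return np.array([[sx*x/2,sy*y/2,z] for z in(z0,z1) for sx in(-1,1) for sy in(-1,1)])
CUP=np.r_[frus(68,68,0,3),frus(64,44,0,80)]/1e3
SHIFT=4
def sil(f,parts,x,y,a,z=0):
    c,s=np.cos(a),np.sin(a); m=np.zeros(f["pixels"].shape[:2],np.uint8)
    for P in parts:
        Q=P@np.array([[c,s,0],[-s,c,0],[0,0,1]])+[x,y,z]
        h=cv2.convexHull(proj(f,Q).astype(np.float32))
        k=4; M=np.zeros(1)
        cv2.fillConvexPoly(m,np.round(h*16).astype(np.int32),255,cv2.LINE_AA,4)
    return m/255.
def fit(pairs,parts,x0,z=0,step=(.008,.008,.15)):
    def cost(p):
        t=0
        for f,m in pairs:
            s=sil(f,parts,*p,z=z); t+=1-np.minimum(s,m).sum()/np.maximum(s,m).sum()
        return t/len(pairs)
    best=None
    for a in x0[2]:
        p0=np.array([x0[0],x0[1],a])
        o=minimize(cost,p0,method="Nelder-Mead",options=dict(initial_simplex=np.vstack([p0]+[p0+np.eye(3)[i]*step[i] for i in range(3)]),xatol=2e-4,fatol=1e-4,maxiter=120))
        if best is None or o.fun<best.fun: best=o
    return best.x,best.fun
def gray(f):
    h=cv2.cvtColor(f["pixels"],cv2.COLOR_RGB2HSV); return ((h[...,1]<70)&(h[...,2]>70)).astype(np.uint8)
def nongreen(f):
    h=cv2.cvtColor(f["pixels"],cv2.COLOR_RGB2HSV); g=(h[...,0]>60)&(h[...,0]<95)&(h[...,1]>80); return (~g).astype(np.uint8)
def near(m,f,P,rad):
    c=proj(f,P)[0]; n,l=cv2.connectedComponents(m); yy,xx=np.mgrid[:m.shape[0],:m.shape[1]]
    d=np.hypot(xx-c[0],yy-c[1])<rad; ids=set(l[d])-{0}
    return np.isin(l,list(ids)).astype(float)
E
python3 - <<'E'
from h import *
np.set_printoptions(precision=4,suppress=True)
T,S=r.grab_frame("top"),r.grab_frame("side")
A0=np.arange(4)*np.pi/8
for px in [(218,157),(368,162),(410,155)]:
    x,y,_=onz(T,[px],.06)[0]
    pr=[(f,near(gray(f),f,[x,y,.05],6)) for f in(T,S)]
    print("cup",(x,y),[m.sum() for _,m in pr],fit(pr,[CUP],(x,y,A0)), fit(pr[:1],[CUP],(x,y,A0)), fit(pr[1:],[CUP],(x,y,A0)))
plate=box(.12,.12,0,.008); sc=CUP+[0,0,.008]
pr=[(f,near(nongreen(f),f,[.474,-.255,.06],6)) for f in(T,S)]
for q in(pr,pr[:1],pr[1:]): print("stand",[m.sum() for _,m in q],fit(q,[plate,sc],(.474,-.255,A0)))
hp=[box(.085,.205,0,.008),CUP+[0,0,.008]]
f=T;m=near(nongreen(f),f,[.48,.214,.06],6);print("holder",m.sum(),fit([(f,m)],hp,(.48,.214,np.arange(4)*np.pi/4)))
for n,f in(("top",T),("side",S)):
    for t in("holder","board_sink"):
        for d in r.outline_of(f,t)[:1]:
            q=cv2.minAreaRect(np.argwhere(d["pixels"])[:,::-1].astype(np.float32)); print(n,t,d["conf"],d["rect"],q)
            if n=="top":
                c=onz(f,cv2.boxPoints(q),.008); e=c-np.roll(c,1,0); print(c.mean(0),np.hypot(e[:,0],e[:,1]),np.degrees(np.arctan2(e[:,1],e[:,0])))
E
```

```text
cup (np.float64(0.6245906329451713), np.float64(0.2967680381989392)) [np.float64(540.0), np.float64(606.0)] (array([ 0.6342,  0.3065, -0.0787]), np.float64(0.09840825761641159)) (array([0.6332, 0.3064, 1.5704]), np.float64(0.09069226601831404)) (array([ 0.6369,  0.3105, -0.1879]), np.float64(0.06708511696750452))
cup (np.float64(0.6074206671273679), np.float64(-0.16632942707133347)) [np.float64(483.0), np.float64(1367.0)] (array([ 0.6168, -0.1715,  0.2639]), np.float64(0.19881541269468134)) (array([ 0.6165, -0.172 ,  0.26  ]), np.float64(0.09069389511802373)) (array([ 0.6188, -0.1686,  0.2615]), np.float64(0.29384675362648427))
cup (np.float64(0.6289071685393753), np.float64(-0.29789013764384126)) [np.float64(505.0), np.float64(1168.0)] (array([ 0.6345, -0.3038, -0.1852]), np.float64(0.11296505381713956)) (array([ 0.6337, -0.3044,  1.4408]), np.float64(0.1411889596602972)) (array([ 0.6358, -0.3019, -0.2188]), np.float64(0.07051716775927452))
stand [np.float64(1367.0), np.float64(1999.0)] (array([ 0.477 , -0.2477, -0.0509]), np.float64(0.09149804920498933))
stand [np.float64(1367.0)] 
[... 321 characters left out ...]
7734375), (28.063528060913086, 67.77651977539062), 77.6192398071289)
[0.4749 0.2232 0.008 ] [0.0894 0.2144 0.0902 0.213 ] [  13.3426  -77.7473 -167.5622  102.0235]
top board_sink 0.67 [300.8, 140.7, 42.3, 32.9] ((320.76409912109375, 156.11351013183594), (38.998779296875, 27.851369857788086), 5.90614128112793)
[ 0.6372 -0.0213  0.008 ] [0.126  0.0916 0.1269 0.0917] [ 83.787   -6.0303 -96.1592 173.416 ]
side holder 0.64 [255.9, 163.6, 60.7, 37.7] ((284.7716369628906, 182.13262939453125), (60.71678161621094, 23.882137298583984), 28.886581420898438)
side board_sink 0.96 [344.1, 196.2, 38.8, 29.7] ((366.46337890625, 208.77548217773438), (25.790000915527344, 32.731292724609375), 73.61045837402344)
```

```bash
cat >> h.py <<'E'
def down(yaw): return R.from_euler("z",yaw)*R.from_rotvec([np.pi,0,0])
def cur():
    o=r.get_obs(); return np.array(o["tcp_pos"]),R.from_rotvec(o["orientation"]),o
def yawof(q): y=q.apply([1,0,0]); return np.arctan2(y[1],y[0])
def plan(*targets,sq=np.pi):
    "targets (x,y,z,yaw or Rotation); sq = yaw symmetry. prints the row for each in turn"
    p,q,_=cur()
    for t in targets:
        if isinstance(t[3],R): g=t[3]
        else:
            y=yawof(q); k=round((y-t[3])/sq); g=down(t[3]+k*sq)
        d=q.inv().apply(np.array(t[:3])-p)/.25; w=(q.inv()*g).as_rotvec()/(np.pi/2)
        n=max(np.linalg.norm(d)*4,np.linalg.norm(w)*90/10.7)
        print("row",np.round(np.r_[d,w],4).tolist(),"rows>=",round(n,1),"yaw",round(yawof(g),3))
        p,q=np.array(t[:3]),g
E
python3 - <<'E'
from h import *
p,q,o=cur(); print(yawof(q),np.arctan2(p[1],p[0]))
plan((.38,.42,.25,.22+np.pi/2),(.476,.224,.25,.22+np.pi/2))
E
```

```text
2.8887706666760113 1.317997227523183
row [-1.0515, -0.6933, -0.1891, 0.0, -0.0001, 0.699] rows>= 5.9 yaw 1.791
row [-0.8489, 0.2037, 0.0, 0.0, 0.0, 0.0] rows>= 3.5 yaw 1.791
```

Emit:
apply_moves:
  rows:
    - [-0.9, -0.6, -0.19, 0, 0, 0.35]
    - [-0.9, -0.6, -0.19, 0, 0, 0.35]
    - [-0.9, -0.6, -0.19, 0, 0, 0.5]
    - [-0.9, -0.6, -0.19, 0, 0, 0.58]
    - [-0.9, -0.6, -0.19, 0, 0, 0.59]
  claw: 1
  newtons: 30

```text
clock: 1.78
tcp_pos: [0.3528, 0.4486, 0.2514]
orientation: [1.762, 2.6, 0.002]
contact_force: [-0.5, 1.1, 0.2]
grip_width: 0.0854
gripper_force: 0.0
```

```bash
python3 - <<'E'
from h import *
p,q,o=cur(); print(p,yawof(q),o["joints"])
plan((.476,.224,.25,.22+np.pi/2))
E
```

```text
[0.35278028 0.44858107 0.25144843] 1.950044222168474 [-1.24703125  0.26265317  0.28512452  1.76956973 -0.08017681  1.11926794
 -0.55700565]
row [-1.017, 0.1253, 0.006, 0.0011, -0.0001, 0.1014] rows>= 4.1 yaw 1.791
```

Emit:
apply_moves:
  rows:
    - [-0.98, 0.125, 0.006, 0, 0, 0.1]
    - [-0.98, 0.125, 0.006, 0, 0, 0.1]
    - [-0.98, 0.125, 0.006, 0, 0, 0.1]
    - [-0.98, 0.125, 0.006, 0, 0, 0.1]
    - [-0.98, 0.125, 0.006, 0, 0, 0.1]

```text
clock: 2.4
tcp_pos: [0.474, 0.232, 0.2493]
orientation: [1.957, 2.455, 0.0]
contact_force: [-0.4, 0.6, -0.3]
grip_width: 0.0854
gripper_force: 0.0
```

```bash
python3 - <<'E'
from h import *
np.set_printoptions(precision=4,suppress=True)
p,q,o=cur(); print(p,yawof(q),o["joints"],o["qvel"])
f=r.grab_frame("wrist"); save(f,"w1.png",1.0); print(f["eye"]-p)
print(proj(f,[[.476,.224,0],[.476,.224,.088]]))
for t,z in(("cupA_mid",.048),("holder",0)):
    for d in r.landmark_of(f,t): print(t,d["conf"],d["point"],onz(f,[d["point"]],z))
E
```

```text
[0.474  0.232  0.2493] 1.7954241214259323 [-0.9586  0.1926  0.4469  1.8747 -0.0916  1.0937 -0.2522] [-0.0566  0.0102 -0.0902 -0.0109 -0.0309 -0.0023 -0.0457]
[-0.0137  0.0636  0.1715]
[[320.5714 175.4017]
 [320.4703 187.8182]]
```

View pics/w1.png

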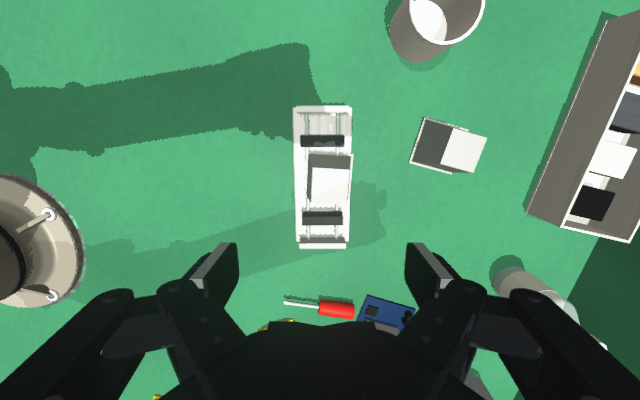

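The wrist view shows the holder at about (323,178). Cup A stands in it a little right of centre, around (330,178). The mug is at (430,20) and cup 1 at (447,146). I need a closer crop for cup A.

```bash
python3 - <<'E'
from h import *
np.set_printoptions(precision=4,suppress=True)
f=r.grab_frame("wrist")
m=near(nongreen(f),f,[.476,.224,.02],6); print(m.sum())
posts=[box(.085,.205,0,.008)]
h,c=fit([(f,m)],[box(.085,.205,0,.008)]+[box(.085,.008,0,.034)+[0,s*.0985,0] for s in(1,-1)],(.476,.224,[.22])); print("holder",h,c)
m2=near(gray(f),f,[.634,.307,.04],6); print(fit([(f,m2)],[CUP],(.634,.307,[-.1])),m2.sum())
print("tops", onz(f,[[332,184]],.088))
g=f["pixels"][95:260,280:370,::-1].copy(); k=5
g=cv2.resize(g,None,fx=k,fy=k,interpolation=cv2.INTER_CUBIC)
a=h[2]
for (dx,dy),col in (((0,0),(0,0,255)),):
    for P in(frus(68,68,8,8)/1e3,frus(44,44,88,88)/1e3):
        Q=P[[0,1,3,2]]@np.array([[np.cos(a),np.sin(a),0],[-np.sin(a),np.cos(a),0],[0,0,1]])+[h[0],h[1],0]
        cv2.polylines(g,[np.int32((proj(f,Q)-[280,95]+.5)*k)],True,col,1)
g=g[:600]
cv2.imwrite("pics/w1c.png",cv2.resize(g,None,fx=.8,fy=.8) if g.shape[0]>600 else g)
E
```

```text
8139.0
holder [0.4789 0.2216 0.2274] 0.034474602495693674
(array([ 0.6352,  0.3061, -0.041 ]), np.float64(0.047608873651853734)) 3033.0
tops [[0.4853 0.2387 0.088 ]]
```

View pics/w1c.png

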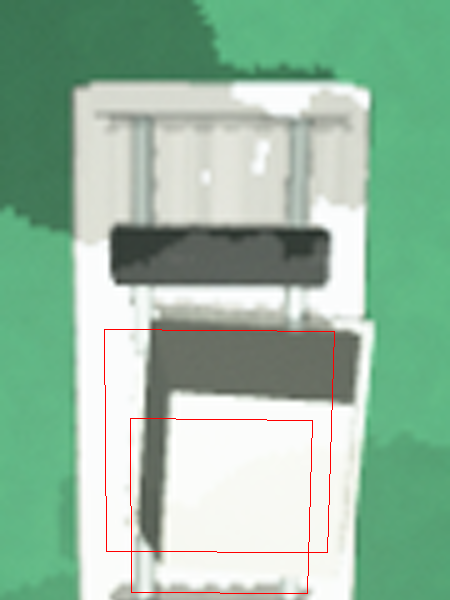

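```bash
python3 - <<'E'
from h import *
np.set_printoptions(precision=4,suppress=True)
f=r.grab_frame("wrist")
c=onz(f,[[312.5,172.7],[350.5,175.1]],.088); e=c[1]-c[0]; print(c,np.hypot(*e[:2]))
u=e[:2]/np.hypot(*e[:2]); a=np.arctan2(u[1],u[0]); n=np.array([-u[1],u[0]])
# downward in image = toward TCP
for s in(1,-1): print(c[:,:2].mean(0)+s*n*.022, a)
b=np.array([[310,203.]]) ;print(onz(f,b,.088))
print("base corners", onz(f,[[308.0,163.0],[353.0,159]],.012))
E
```

```text
[[0.4588 0.2471 0.088 ]
 [0.504  0.255  0.088 ]] 0.04587584710606929
[0.4777 0.2728] 0.17292523678817928
[0.4852 0.2294] 0.17292523678817928
[[0.4644 0.2096 0.088 ]]
base corners [[0.4497 0.247  0.012 ]
 [0.5123 0.268  0.012 ]]
```

```bash
python3 - <<'E'
from h import *
p,q,o=cur();print(p)
plan((.485,.229,.12,.173+np.pi/2),(.485,.229,.033,.173+np.pi/2),(.485,.229,.25,.173+np.pi/2))
E
```

```text
[0.4706546  0.23916425 0.24859513]
row [-0.0532, 0.0464, 0.5143, -0.0002, -0.0003, 0.0407] rows>= 2.1 yaw 1.744
row [0.0, -0.0, 0.348, 0.0, 0.0, 0.0] rows>= 1.4 yaw 1.744
row [0.0, 0.0, -0.868, 0.0, 0.0, 0.0] rows>= 3.5 yaw 1.744
```

```bash
python3 - <<'E'
from h import *
p,q,o=cur();print(p,o["qvel"],o["clock"],q.as_rotvec())
for i in range(2):
    f=r.grab_frame("wrist");p,q,o=cur();print(p,f["eye"]-p,o["clock"])
E
```

```text
[0.4706546  0.23916425 0.24859513] [-0.00389046  0.00317535  0.00420167 -0.00084321  0.00276548 -0.00110021
  0.00259256] 2.65 [-1.94290966e+00 -2.46809558e+00 -4.12035798e-05]
[0.47068223 0.23909958 0.24858246] [-0.01420897  0.06328917  0.1716445 ] 2.7
[0.47077589 0.23889659 0.24857498] [-0.01428085  0.06343609  0.17162485] 2.75
```

Emit:
apply_moves:
  rows:
    - [0, 0, 0, 0, 0, 0]
    - [0, 0, 0, 0, 0, 0]

```text
clock: 3.0
tcp_pos: [0.4713, 0.2378, 0.2487]
orientation: [-1.946, -2.466, 0.0]
contact_force: [-0.8, -0.0, 0.6]
grip_width: 0.0854
gripper_force: 0.0
```

```bash
python3 - <<'E'
from h import *
plan((.485,.229,.12,.173+np.pi/2),(.485,.229,.033,.173+np.pi/2))
E
```

```text
row [-0.0471, 0.0452, 0.5146, -0.0, 0.0, 0.0394] rows>= 2.1 yaw 1.744
row [0.0, -0.0, 0.348, 0.0, 0.0, 0.0] rows>= 1.4 yaw 1.744
```

Emit:
apply_moves:
  rows:
    - [-0.047, 0.045, 0.2, 0, 0, 0.04]
    - [-0.047, 0.045, 0.4, 0, 0, 0.04]
    - [-0.047, 0.045, 0.515, 0, 0, 0.04]
    - [-0.047, 0.045, 0.515, 0, 0, 0.04]
    - [-0.047, 0.045, 0.515, 0, 0, 0.04]

```text
clock: 3.62
tcp_pos: [0.486, 0.2291, 0.1212]
orientation: [2.023, 2.403, 0.003]
contact_force: [-0.3, -0.2, -0.6]
grip_width: 0.085
gripper_force: 0.0
```

Emit:
apply_moves:
  rows:
    - [0, 0, 0.15, 0, 0, 0]
    - [0, 0, 0.3, 0, 0, 0]
    - [0, 0, 0.348, 0, 0, 0]
    - [0, 0, 0.348, 0, 0, 0]
    - [0, 0, 0.348, 0, 0, 0]

```text
clock: 4.25
tcp_pos: [0.4864, 0.2293, 0.0346]
orientation: [2.023, 2.403, 0.004]
contact_force: [0.0, -0.5, -0.4]
grip_width: 0.0858
gripper_force: 0.0
```

Emit:
apply_moves:
  rows:
    - [0, 0, 0, 0, 0, 0]
    - [0, 0, 0, 0, 0, 0]
    - [0, 0, 0, 0, 0, 0]
    - [0, 0, 0, 0, 0, 0]
  claw: 0
  newtons: 30

```text
clock: 4.75
tcp_pos: [0.4854, 0.2289, 0.0339]
orientation: [-2.023, -2.403, -0.001]
contact_force: [-2.3, -1.3, 8.4]
grip_width: 0.0481
gripper_force: 30.0
```

Emit:
apply_moves:
  rows:
    - [0, 0, 0, 0, 0, 0]
    - [0, 0, -0.05, 0, 0, 0]
    - [0, 0, -0.1, 0, 0, 0]
    - [0, 0, -0.1, 0, 0, 0]
    - [0, 0, -0.1, 0, 0, 0]

```text
clock: 5.38
tcp_pos: [0.485, 0.2287, 0.058]
orientation: [-2.023, -2.403, -0.0]
contact_force: [-0.3, 0.4, -0.4]
grip_width: 0.0478
gripper_force: 31.3
```

```bash
python3 - <<'E'
from h import *
plan((.485,.2,.2,1.744),(.48,-.02,.25,1.6),(.477,-.248,.25,1.51),sq=np.pi/2)
E
```

```text
row [-0.1132, -0.0197, -0.5679, 0.0001, -0.0001, -0.0011] rows>= 2.3 yaw 1.744
row [-0.8634, -0.1714, -0.2, 0.0, -0.0, 0.0917] rows>= 3.6 yaw 1.6
row [-0.9113, -0.0386, -0.0, -0.0, -0.0, 0.0573] rows>= 3.6 yaw 1.51
```

Emit:
apply_moves:
  rows:
    - [0, 0, -0.2, 0, 0, 0]
    - [0, 0, -0.4, 0, 0, 0]
    - [-0.113, -0.02, -0.568, 0, 0, 0]
    - [-0.113, -0.02, -0.568, 0, 0, 0]

```text
clock: 5.88
tcp_pos: [0.4871, 0.1985, 0.2028]
orientation: [2.026, 2.398, 0.008]
contact_force: [0.2, -0.5, -1.2]
grip_width: 0.0473
gripper_force: 31.3
```

Emit:
apply_moves:
  rows:
    - [-0.2, -0.04, -0.1, 0, 0, 0.03]
    - [-0.4, -0.08, -0.2, 0, 0, 0.06]
    - [-0.6, -0.12, -0.2, 0, 0, 0.09]
    - [-0.8, -0.16, -0.2, 0, 0, 0.092]
    - [-0.863, -0.171, -0.2, 0, 0, 0.092]

```text
clock: 6.5
tcp_pos: [0.4786, -0.0227, 0.2488]
orientation: [-2.196, -2.246, 0.003]
contact_force: [-0.1, 0.7, -0.2]
grip_width: 0.0477
gripper_force: 31.3
```

Emit:
apply_moves:
  rows:
    - [-0.2, -0.01, 0, 0, 0, 0.02]
    - [-0.4, -0.02, 0, 0, 0, 0.04]
    - [-0.6, -0.03, 0, 0, 0, 0.057]
    - [-0.8, -0.038, 0, 0, 0, 0.057]
    - [-0.91, -0.039, 0, 0, 0, 0.057]

```text
clock: 7.12
tcp_pos: [0.4757, -0.249, 0.2487]
orientation: [-2.291, -2.149, 0.002]
contact_force: [0.9, -0.3, -0.8]
grip_width: 0.0477
gripper_force: 31.3
```

Emit:
apply_moves:
  rows:
    - [0, 0, 0, 0, 0, 0]
    - [0, 0, 0, 0, 0, 0]
    - [0, 0, 0, 0, 0, 0]

```text
clock: 7.5
tcp_pos: [0.4764, -0.2458, 0.2494]
orientation: [-2.286, -2.153, -0.0]
contact_force: [0.2, -0.3, -0.9]
grip_width: 0.0477
gripper_force: 31.3
```

```bash
python3 - <<'E'
from h import *
np.set_printoptions(precision=4,suppress=True)
p,q,o=cur(); print(p,yawof(q),o["joints"],o["grip_width"])
f=r.grab_frame("wrist"); save(f,"w2.png",1.25)
m=near(nongreen(f),f,[.477,-.248,.06],3); print(m.sum())
plate=box(.12,.12,0,.008); sc=CUP+[0,0,.008]
print(fit([(f,m)],[plate,sc],(.477,-.248,[-.06])))
for x,y,a in((.617,-.1715,.26),(.635,-.303,-.19)):
    m2=near(gray(f),f,[x,y,.04],4); print(m2.sum(),fit([(f,m2)],[CUP],(x,y,[a])))
E
```

```text
[ 0.4764 -0.2458  0.2494] 1.5107923912833046 [-0.3116  0.2519  0.8135  1.8705 -0.2046  1.1056  0.5188] 0.04765013970008406
87649.0
(array([ 0.4776, -0.252 , -0.0582]), np.float64(0.9256093613944167))
3122.0 (array([ 0.6186, -0.1719,  0.2522]), np.float64(0.03664091345926035))
2915.0 (array([ 0.6354, -0.3043, -0.148 ]), np.float64(0.05627473321193499))
```

View pics/w2.png

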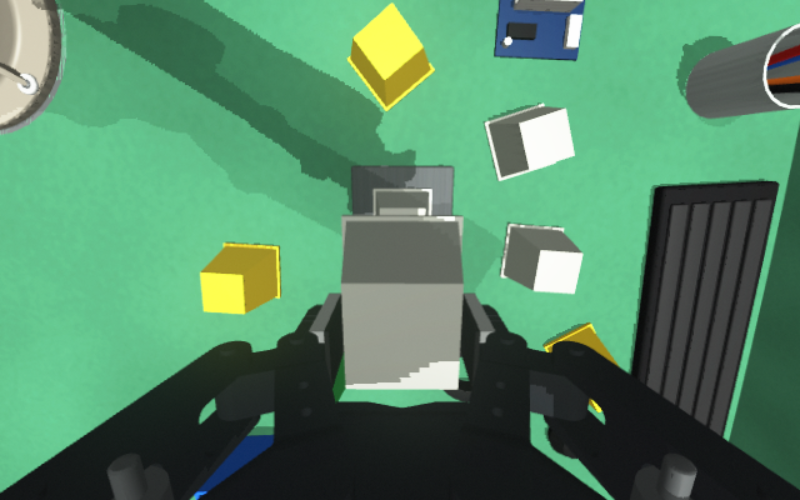

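The view shows the held cup's rim corners at (342,217) and (462,217). The stand plate's far edge runs from (351,167) to (453,167), with the same column centre. The bench cups are at (530,142) and (541,258).

```bash
python3 - <<'E'
from h import *
np.set_printoptions(precision=4,suppress=True)
f=r.grab_frame("wrist"); p,q,o=cur(); print(p)
g=f["pixels"].astype(int)
def edge(z,pts,half):
    c=onz(f,pts,z); e=c[1]-c[0]; u=e[:2]/np.hypot(*e[:2]); n=np.array([u[1],-u[0]]) 
    print("edge",c.tolist(),np.hypot(*e[:2]),"ctr",c[:,:2].mean(0)+n*half,"ang",np.arctan2(u[1],u[0]))
# refine edge rows by luminance gradient
def row(col,r0,r1):
    v=f["pixels"][r0:r1,col].astype(float).sum(1); d=np.abs(np.diff(v)); return r0+np.argmax(d)+.5
print([row(c,125,145) for c in(285,300,320,340,358)],[row(c,165,182) for c in(280,300,320,340,365)])
def colm(rw,a,b):
    v=f["pixels"][rw,a:b].astype(float).sum(1); d=np.abs(np.diff(v)); return a+np.argmax(d)+.5
print([(colm(k,265,295),colm(k,350,375)) for k in(138,145,150)],[(colm(k,262,285),colm(k,360,378)) for k in(180,190)])
edge(.008,[[351/1.25,167/1.25],[453/1.25,167/1.25]],.06)
edge(.2234,[[342/1.25,217/1.25],[462/1.25,217/1.25]],.034)
E
```

```text
[ 0.4764 -0.2463  0.2498]
[np.float64(130.5), np.float64(131.5), np.float64(131.5), np.float64(131.5), np.float64(133.5)] [np.float64(172.5), np.float64(172.5), np.float64(165.5), np.float64(165.5), np.float64(172.5)]
[(np.float64(280.5), np.float64(363.5)), (np.float64(267.5), np.float64(363.5)), (np.float64(277.5), np.float64(362.5))] [(np.float64(276.5), np.float64(366.5)), (np.float64(275.5), np.float64(367.5))]
edge [[0.4223546254609658, -0.18784382407238057, 0.008000000000000007], [0.5400317540849736, -0.19497238138206716, 0.008000000000000007]] 0.11789284512008676 ctr [ 0.4776 -0.2513] ang -0.06050331854015948
edge [[0.44535579543328235, -0.21186166807517234, 0.2234], [0.5140803131940151, -0.21601672575637787, 0.2234]] 0.06885000977327035 ctr [ 0.4777 -0.2479] ang -0.06038610587403004
```

Emit:
apply_moves:
  rows:
    - [-0.01, 0, 0.15, 0, 0, 0]
    - [-0.01, 0, 0.35, 0, 0, 0]
    - [-0.01, 0, 0.45, 0, 0, 0]
    - [-0.01, 0, 0.45, 0, 0, 0]
    - [-0.01, 0, 0.45, 0, 0, 0]

```text
clock: 8.22
tcp_pos: [0.4767, -0.2503, 0.1386]
orientation: [2.288, 2.15, 0.001]
contact_force: [-0.4, 0.2, -0.6]
grip_width: 0.048
gripper_force: 31.3
```

Emit:
apply_moves:
  rows:
    - [0, 0, 0.07, 0, 0, 0]
    - [0, 0, 0.14, 0, 0, 0]
    - [0, 0, 0.21, 0, 0, 0]
    - [0, 0, 0.27, 0, 0, 0]
    - [0, 0, 0.28, 0, 0, 0]

```text
clock: 8.85
tcp_pos: [0.4754, -0.2497, 0.0662]
orientation: [-2.289, -2.15, 0.001]
contact_force: [-0.7, 1.5, 1.2]
grip_width: 0.0478
gripper_force: 31.5
```

Emit:
apply_moves:
  rows:
    - [0, 0, 0, 0, 0, 0]
    - [0, 0, 0, 0, 0, 0]
    - [0, 0, 0.01, 0, 0, 0]
    - [0, 0, 0.015, 0, 0, 0]
    - [0, 0, 0.015, 0, 0, 0]

```text
clock: 9.48
tcp_pos: [0.4763, -0.2496, 0.0638]
orientation: [-2.29, -2.151, -0.001]
contact_force: [1.1, 3.8, 2.2]
grip_width: 0.0477
gripper_force: 31.6
```

Emit:
apply_moves:
  rows:
    - [0.006, 0, 0, 0, 0, 0]
    - [0.006, 0, 0.006, 0, 0, 0]
    - [0.006, 0, 0.012, 0, 0, 0]
    - [0.006, 0, 0.012, 0, 0, 0]

```text
clock: 9.98
tcp_pos: [0.4762, -0.2489, 0.0606]
orientation: [2.29, 2.15, -0.0]
contact_force: [1.4, -0.1, -0.6]
grip_width: 0.0479
gripper_force: 31.2
```

Emit:
apply_moves:
  rows:
    - [0, 0, 0.006, 0, 0, 0]
    - [0, 0, 0.012, 0, 0, 0]
    - [0, 0, 0.012, 0, 0, 0]
    - [0, 0, 0.012, 0, 0, 0]

```text
clock: 10.48
tcp_pos: [0.4765, -0.2487, 0.058]
orientation: [2.289, 2.151, 0.001]
contact_force: [1.6, 1.0, 5.4]
grip_width: 0.0481
gripper_force: 32.2
```

Emit:
apply_moves:
  rows:
    - [0, 0, 0.003, 0, 0, 0]
    - [0, 0, 0.003, 0, 0, 0]
    - [0, 0, 0.003, 0, 0, 0]

```text
clock: 10.85
tcp_pos: [0.4765, -0.2487, 0.058]
orientation: [2.289, 2.151, 0.002]
contact_force: [-2.2, 2.6, 13.9]
grip_width: 0.0475
gripper_force: 33.4
```

Emit:
apply_moves:
  rows:
    - [0, 0, 0, 0, 0, 0]
    - [0, 0, 0, 0, 0, 0]
    - [0, 0, 0, 0, 0, 0]
    - [0, 0, 0, 0, 0, 0]
  claw: 1

```text
clock: 11.35
tcp_pos: [0.4757, -0.2486, 0.0567]
orientation: [-2.29, -2.15, 0.0]
contact_force: [0.2, 0.4, -0.2]
grip_width: 0.0856
gripper_force: 0.0
```

Emit:
apply_moves:
  rows:
    - [0, 0, -0.1, 0, 0, 0]
    - [0, 0, -0.3, 0, 0, 0]
    - [0, 0, -0.5, 0, 0, 0]
    - [0, 0, -0.6, 0, 0, 0]
    - [0, 0, -0.6, 0, 0, 0]

```text
clock: 11.98
tcp_pos: [0.4771, -0.2491, 0.2087]
orientation: [2.288, 2.149, 0.004]
contact_force: [-0.6, -0.3, -0.5]
grip_width: 0.0852
gripper_force: 0.0
```

```bash
python3 - <<'E'
from h import *
print(cur()[0]); plan((.6186,-.175,.22,.252+np.pi/2))
E
```

```text
[ 0.47710973 -0.24913149  0.20868383]
row [0.3313, 0.5465, -0.0432, 0.0025, 0.0006, -0.2003] rows>= 2.6 yaw 1.823
```

Emit:
apply_moves:
  rows:
    - [0.11, 0.18, -0.043, 0, 0, -0.1]
    - [0.22, 0.36, -0.043, 0, 0, -0.2]
    - [0.33, 0.545, -0.043, 0, 0, -0.2]
    - [0.33, 0.545, -0.043, 0, 0, -0.2]
    - [0.33, 0.545, -0.043, 0, 0, -0.2]

```text
clock: 12.6
tcp_pos: [0.6159, -0.1752, 0.216]
orientation: [-1.925, -2.48, 0.003]
contact_force: [0.1, -0.5, 1.2]
grip_width: 0.0854
gripper_force: 0.0
```

Emit:
apply_moves:
  rows:
    - [0, 0, 0, 0, 0, 0]
    - [0, 0, 0, 0, 0, 0]

```text
clock: 12.85
tcp_pos: [0.6162, -0.1757, 0.2178]
orientation: [-1.928, -2.481, -0.0]
contact_force: [0.0, 0.1, -0.0]
grip_width: 0.0854
gripper_force: 0.0
```

```bash
python3 - <<'E'
from h import *
np.set_printoptions(precision=4,suppress=True)
f=r.grab_frame("wrist"); p,q,o=cur(); print(p,yawof(q))
m2=near(gray(f),f,[.6186,-.172,.06],4); b,c=fit([(f,m2)],[CUP],(.6186,-.172,[.25])); print(m2.sum(),b,c)
plan((b[0],b[1],.1,b[2]+np.pi/2),(b[0],b[1],.025,b[2]+np.pi/2))
T,S=r.grab_frame("top"),r.grab_frame("side"); save(S,"s2.png",2,(230,140,300,200))
pr=[(g,near(nongreen(g),g,[.477,-.25,.08],4)) for g in(T,S)]
plate=box(.12,.12,0,.008); sc=CUP+[0,0,.008]
for z in(.024,.027,.03): print(z,fit(pr[1:],[plate,sc,sc+[0,0,z]],(.477,-.248,[-.06])))
E
```

```text
[ 0.6164 -0.1755  0.2179] 1.8208635095254793
2698.0 [ 0.6181 -0.1718  0.2518] 0.03014002393280668
row [0.0124, 0.0098, 0.4715, 0.0001, -0.0001, -0.0011] rows>= 1.9 yaw 1.823
row [0.0, -0.0, 0.3, 0.0, 0.0, 0.0] rows>= 1.2 yaw 1.823
0.024 (array([ 0.4798, -0.2447, -0.0789]), np.float64(0.5669831266562717))
0.027 (array([ 0.4802, -0.2442, -0.0784]), np.float64(0.568716911764706))
0.03 (array([ 0.4799, -0.2451, -0.0697]), np.float64(0.5703198388314992))
```

View pics/s2.png

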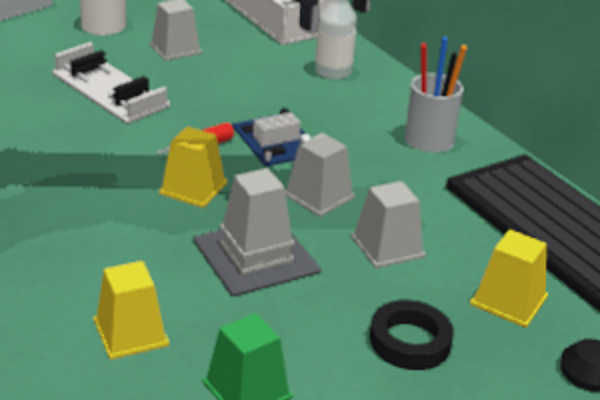

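Cup A is nested straight on the stand, with its rim a step above the fixed cup at about (262,250). Next is cup 2.

Emit:
apply_moves:
  rows:
    - [0.012, 0.01, 0.2, 0, 0, 0]
    - [0.012, 0.01, 0.4, 0, 0, 0]
    - [0.012, 0.01, 0.47, 0, 0, 0]
    - [0.012, 0.01, 0.47, 0, 0, 0]
    - [0.012, 0.01, 0.47, 0, 0, 0]

```text
clock: 13.62
tcp_pos: [0.6202, -0.1721, 0.1023]
orientation: [1.924, 2.48, 0.002]
contact_force: [0.6, 0.4, -0.1]
grip_width: 0.0853
gripper_force: 0.0
```

Emit:
apply_moves:
  rows:
    - [0, 0, 0.12, 0, 0, 0]
    - [0, 0, 0.25, 0, 0, 0]
    - [0, 0, 0.298, 0, 0, 0]
    - [0, 0, 0.298, 0, 0, 0]
    - [0, 0, 0.298, 0, 0, 0]

```text
clock: 14.25
tcp_pos: [0.62, -0.1718, 0.0274]
orientation: [1.924, 2.48, 0.002]
contact_force: [0.1, 0.9, 0.1]
grip_width: 0.085
gripper_force: 0.0
```

Emit:
apply_moves:
  rows:
    - [0, 0, 0, 0, 0, 0]
    - [0, 0, 0, 0, 0, 0]
    - [0, 0, 0, 0, 0, 0]
    - [0, 0, 0, 0, 0, 0]
    - [0, 0, 0, 0, 0, 0]
  claw: 0
  newtons: 30

```text
clock: 14.88
tcp_pos: [0.6192, -0.1714, 0.0267]
orientation: [1.925, 2.482, 0.001]
contact_force: [-2.1, 2.3, 5.1]
grip_width: 0.0477
gripper_force: 30.4
```

Emit:
apply_moves:
  rows:
    - [0, 0, -0.1, 0, 0, 0]
    - [0, 0, -0.3, 0, 0, 0]
    - [0, 0, -0.5, 0, 0, 0]
    - [0, 0, -0.65, 0, 0, 0]
    - [0, 0, -0.65, 0, 0, 0]

```text
clock: 15.5
tcp_pos: [0.6207, -0.1722, 0.1917]
orientation: [1.922, 2.478, 0.005]
contact_force: [-0.7, -0.5, -1.0]
grip_width: 0.0476
gripper_force: 31.4
```

```bash
python3 - <<'E'
from h import *
print(cur()[0]); plan((.4765,-.2487,.2,1.511))
E
```

```text
[ 0.62070634 -0.17218611  0.1917305 ]
row [-0.1532, -0.6346, -0.0364, 0.0039, 0.0009, 0.198] rows>= 2.6 yaw 1.511
```

Emit:
apply_moves:
  rows:
    - [-0.05, -0.21, -0.036, 0, 0, 0.1]
    - [-0.1, -0.42, -0.036, 0, 0, 0.198]
    - [-0.153, -0.634, -0.036, 0, 0, 0.198]
    - [-0.153, -0.634, -0.036, 0, 0, 0.198]
    - [-0.153, -0.634, -0.036, 0, 0, 0.198]

```text
clock: 16.12
tcp_pos: [0.475, -0.2471, 0.1967]
orientation: [-2.286, -2.154, -0.0]
contact_force: [0.4, 0.4, -0.8]
grip_width: 0.0477
gripper_force: 31.4
```

Emit:
apply_moves:
  rows:
    - [0, 0, 0, 0, 0, 0]
    - [0, 0, 0, 0, 0, 0]
    - [0, 0, 0, 0, 0, 0]

```text
clock: 16.5
tcp_pos: [0.4752, -0.2475, 0.197]
orientation: [-2.286, -2.155, 0.001]
contact_force: [-0.0, 0.8, -0.1]
grip_width: 0.0474
gripper_force: 31.4
```

```bash
python3 - <<'E'
from h import *
print(cur()[0]); plan((.4765,-.2487,.12,1.511),(.4765,-.2487,.089,1.511))
f=r.grab_frame("wrist"); cv2.imwrite("pics/w3.png",cv2.resize(f["pixels"][110:330,230:430,::-1],None,fx=2.5,fy=2.5))
E
```

```text
[ 0.47516385 -0.24748129  0.19701176]
row [-0.0045, 0.0057, 0.308, -0.0002, 0.0002, 0.0006] rows>= 1.2 yaw 1.511
row [-0.0, -0.0, 0.124, 0.0, 0.0, 0.0] rows>= 0.5 yaw 1.511
```

View pics/w3.png

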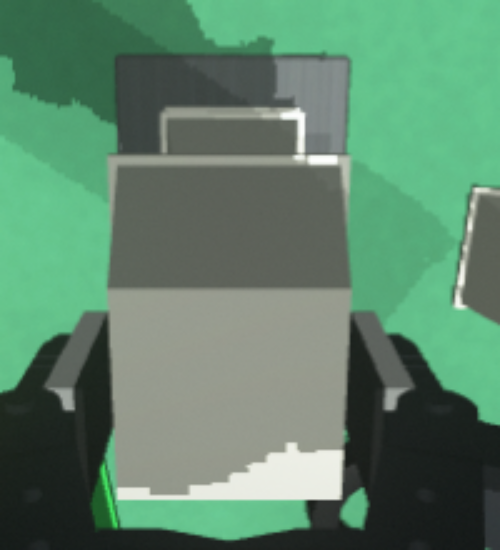

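The held cup is straight in the grip, with its rim centred at column 230 against 232 for the plate. I lower it now.

Emit:
apply_moves:
  rows:
    - [-0.0045, 0.005, 0.1, 0, 0, 0]
    - [-0.0045, 0.005, 0.2, 0, 0, 0]
    - [-0.0045, 0.005, 0.3, 0, 0, 0]
    - [-0.0045, 0.005, 0.308, 0, 0, 0]
    - [-0.0045, 0.005, 0.308, 0, 0, 0]

```text
clock: 17.18
tcp_pos: [0.4763, -0.2493, 0.1208]
orientation: [2.286, 2.154, 0.0]
contact_force: [0.6, -0.9, 0.2]
grip_width: 0.0479
gripper_force: 31.4
```

Emit:
apply_moves:
  rows:
    - [0, 0, 0.04, 0, 0, 0]
    - [0, 0, 0.08, 0, 0, 0]
    - [0, 0, 0.12, 0, 0, 0]
    - [0, 0, 0.124, 0, 0, 0]
    - [0, 0, 0.124, 0, 0, 0]

```text
clock: 17.8
tcp_pos: [0.4758, -0.249, 0.0891]
orientation: [-2.286, -2.154, 0.0]
contact_force: [-0.9, -0.6, -1.0]
grip_width: 0.0476
gripper_force: 31.4
```

Emit:
apply_moves:
  rows:
    - [0, 0, 0.006, 0, 0, 0]
    - [0, 0, 0.012, 0, 0, 0]
    - [0, 0, 0.012, 0, 0, 0]
    - [0, 0, 0.012, 0, 0, 0]

```text
clock: 18.3
tcp_pos: [0.4761, -0.2489, 0.0862]
orientation: [2.286, 2.154, 0.0]
contact_force: [1.2, -0.2, -0.2]
grip_width: 0.0472
gripper_force: 31.3
```

Emit:
apply_moves:
  rows:
    - [0, 0, 0.005, 0, 0, 0]
    - [0, 0, 0.01, 0, 0, 0]
    - [0, 0, 0.012, 0, 0, 0]
    - [0, 0, 0.012, 0, 0, 0]

```text
clock: 18.8
tcp_pos: [0.4764, -0.2491, 0.0833]
orientation: [2.286, 2.154, 0.0]
contact_force: [1.7, -0.6, -0.5]
grip_width: 0.0479
gripper_force: 31.5
```

Emit:
apply_moves:
  rows:
    - [0, 0, 0.003, 0, 0, 0]
    - [0, 0, 0.003, 0, 0, 0]
    - [0, 0, 0.003, 0, 0, 0]

```text
clock: 19.18
tcp_pos: [0.4764, -0.2491, 0.0829]
orientation: [2.286, 2.153, 0.001]
contact_force: [1.4, 0.1, 5.3]
grip_width: 0.0477
gripper_force: 32.3
```

Emit:
apply_moves:
  rows:
    - [0, 0, 0.002, 0, 0, 0]
    - [0, 0, 0.002, 0, 0, 0]
    - [0, 0, 0.002, 0, 0, 0]

```text
clock: 19.55
tcp_pos: [0.4765, -0.2491, 0.0828]
orientation: [2.287, 2.153, 0.002]
contact_force: [0.6, 0.2, 9.7]
grip_width: 0.0479
gripper_force: 32.9
```

Emit:
apply_moves:
  rows:
    - [0, 0, 0, 0, 0, 0]
    - [0, 0, 0, 0, 0, 0]
    - [0, 0, 0, 0, 0, 0]
    - [0, 0, 0, 0, 0, 0]
  claw: 1

```text
clock: 20.05
tcp_pos: [0.4757, -0.2488, 0.0817]
orientation: [-2.286, -2.154, 0.001]
contact_force: [0.2, -0.4, 0.3]
grip_width: 0.0857
gripper_force: 0.0
```

Emit:
apply_moves:
  rows:
    - [0, 0, -0.1, 0, 0, 0]
    - [0, 0, -0.3, 0, 0, 0]
    - [0, 0, -0.5, 0, 0, 0]
    - [0, 0, -0.5, 0, 0, 0]
    - [0, 0, -0.5, 0, 0, 0]

```text
clock: 20.68
tcp_pos: [0.4757, -0.2485, 0.2065]
orientation: [-2.286, -2.154, -0.0]
contact_force: [0.0, -0.1, -0.4]
grip_width: 0.0853
gripper_force: 0.0
```

```bash
python3 - <<'E'
from h import *
print(cur()[0]); plan((.634,-.308,.22,-.17+np.pi/2))
E
```

```text
[ 0.47567092 -0.24848583  0.2064615 ]
row [-0.2001, 0.6463, -0.0545, -0.0003, -0.0004, 0.0705] rows>= 2.7 yaw 1.401
```

Emit:
apply_moves:
  rows:
    - [-0.07, 0.22, -0.054, 0, 0, 0.04]
    - [-0.14, 0.44, -0.054, 0, 0, 0.07]
    - [-0.2, 0.646, -0.054, 0, 0, 0.07]
    - [-0.2, 0.646, -0.054, 0, 0, 0.07]
    - [-0.2, 0.646, -0.054, 0, 0, 0.07]

```text
clock: 21.3
tcp_pos: [0.6327, -0.3086, 0.2184]
orientation: [-2.4, -2.022, 0.004]
contact_force: [-1.2, 0.1, 0.9]
grip_width: 0.0856
gripper_force: 0.0
```

Emit:
apply_moves:
  rows:
    - [0, 0, 0, 0, 0, 0]
    - [0, 0, 0, 0, 0, 0]
    - [0, 0, 0, 0, 0, 0]

```text
clock: 21.68
tcp_pos: [0.634, -0.3082, 0.2209]
orientation: [2.402, 2.025, 0.001]
contact_force: [0.2, 0.8, 0.7]
grip_width: 0.0854
gripper_force: 0.0
```

```bash
python3 - <<'E'
from h import *
np.set_printoptions(precision=4,suppress=True)
f=r.grab_frame("wrist"); p,q,o=cur(); print(p,yawof(q))
m2=near(gray(f),f,[.6354,-.304,.06],4); b,c=fit([(f,m2)],[CUP],(.6354,-.304,[-.17])); print(m2.sum(),b,c)
plan((b[0],b[1],.1,b[2]+np.pi/2),(b[0],b[1],.026,b[2]+np.pi/2))
E
```

```text
[ 0.6341 -0.3082  0.2209] 1.4012499270123848
2651.0 [ 0.6352 -0.3042 -0.1353] 0.030325719083519997
row [0.0167, 0.0014, 0.4834, 0.0004, -0.0003, -0.0218] rows>= 1.9 yaw 1.435
row [0.0, -0.0, 0.296, 0.0, 0.0, 0.0] rows>= 1.2 yaw 1.435
```

Emit:
apply_moves:
  rows:
    - [0.017, 0.001, 0.2, 0, 0, -0.022]
    - [0.017, 0.001, 0.4, 0, 0, -0.022]
    - [0.017, 0.001, 0.483, 0, 0, -0.022]
    - [0.017, 0.001, 0.483, 0, 0, -0.022]
    - [0.017, 0.001, 0.483, 0, 0, -0.022]

```text
clock: 22.35
tcp_pos: [0.6363, -0.3055, 0.1019]
orientation: [2.364, 2.064, 0.002]
contact_force: [-0.0, -0.4, -0.2]
grip_width: 0.0856
gripper_force: 0.0
```

Emit:
apply_moves:
  rows:
    - [0, 0, 0.12, 0, 0, 0]
    - [0, 0, 0.25, 0, 0, 0]
    - [0, 0, 0.296, 0, 0, 0]
    - [0, 0, 0.296, 0, 0, 0]
    - [0, 0, 0.296, 0, 0, 0]

```text
clock: 22.98
tcp_pos: [0.6362, -0.3052, 0.0276]
orientation: [2.364, 2.065, 0.002]
contact_force: [-0.1, -0.1, 0.1]
grip_width: 0.0852
gripper_force: 0.0
```

Emit:
apply_moves:
  rows:
    - [0, 0, 0, 0, 0, 0]
    - [0, 0, 0, 0, 0, 0]
    - [0, 0, 0, 0, 0, 0]
    - [0, 0, 0, 0, 0, 0]
    - [0, 0, 0, 0, 0, 0]
  claw: 0
  newtons: 30

```text
clock: 23.6
tcp_pos: [0.6356, -0.3045, 0.0267]
orientation: [2.366, 2.066, 0.001]
contact_force: [-2.2, 0.8, 5.8]
grip_width: 0.0474
gripper_force: 30.8
```

Emit:
apply_moves:
  rows:
    - [0, 0, -0.1, 0, 0, 0]
    - [0, 0, -0.3, 0, 0, 0]
    - [0, 0, -0.5, 0, 0, 0]
    - [0, 0, -0.75, 0, 0, 0]
    - [0, 0, -0.75, 0, 0, 0]

```text
clock: 24.22
tcp_pos: [0.6376, -0.3072, 0.221]
orientation: [2.359, 2.059, 0.007]
contact_force: [-0.5, 0.6, -0.9]
grip_width: 0.0477
gripper_force: 31.2
```

```bash
python3 - <<'E'
from h import *
print(cur()[0]); plan((.4765,-.249,.215,1.511))
E
```

```text
[ 0.63757587 -0.30716999  0.22097465]
row [0.1434, -0.6701, 0.0161, 0.0069, 0.0025, -0.0484] rows>= 2.7 yaw 1.511
```

Emit:
apply_moves:
  rows:
    - [0.05, -0.22, 0.01, 0, 0, -0.03]
    - [0.1, -0.44, 0.01, 0, 0, -0.048]
    - [0.143, -0.67, 0.01, 0, 0, -0.048]
    - [0.143, -0.67, 0.01, 0, 0, -0.048]
    - [0.143, -0.67, 0.01, 0, 0, -0.048]

```text
clock: 24.85
tcp_pos: [0.4747, -0.2462, 0.2113]
orientation: [2.286, 2.154, 0.002]
contact_force: [1.1, -0.7, -0.8]
grip_width: 0.0475
gripper_force: 31.3
```

Emit:
apply_moves:
  rows:
    - [0, 0, 0, 0, 0, 0]
    - [0, 0, 0, 0, 0, 0]
    - [0, 0, 0, 0, 0, 0]

```text
clock: 25.22
tcp_pos: [0.4744, -0.2467, 0.2106]
orientation: [2.287, 2.154, -0.001]
contact_force: [0.2, 0.5, -0.1]
grip_width: 0.0477
gripper_force: 31.3
```

```bash
python3 - <<'E'
from h import *
print(cur()[0]); plan((.4765,-.249,.135,1.511),(.4765,-.249,.1125,1.511))
E
```

```text
[ 0.47435657 -0.24668746  0.21057326]
row [-0.0085, 0.0092, 0.3023, -0.0002, 0.0004, 0.0001] rows>= 1.2 yaw 1.511
row [-0.0, -0.0, 0.09, 0.0, 0.0, 0.0] rows>= 0.4 yaw 1.511
```

Emit:
apply_moves:
  rows:
    - [-0.0085, 0.009, 0.1, 0, 0, 0]
    - [-0.0085, 0.009, 0.2, 0, 0, 0]
    - [-0.0085, 0.009, 0.28, 0, 0, 0]
    - [-0.0085, 0.009, 0.302, 0, 0, 0]
    - [-0.0085, 0.009, 0.302, 0, 0, 0]

```text
clock: 25.85
tcp_pos: [0.4762, -0.2489, 0.1353]
orientation: [-2.287, -2.154, 0.001]
contact_force: [-0.0, 0.3, -0.6]
grip_width: 0.0478
gripper_force: 31.3
```

Emit:
apply_moves:
  rows:
    - [0, 0, 0.03, 0, 0, 0]
    - [0, 0, 0.06, 0, 0, 0]
    - [0, 0, 0.09, 0, 0, 0]
    - [0, 0, 0.09, 0, 0, 0]
    - [0, 0, 0.09, 0, 0, 0]

```text
clock: 26.48
tcp_pos: [0.476, -0.2488, 0.1127]
orientation: [-2.287, -2.154, 0.0]
contact_force: [0.0, -0.7, -0.3]
grip_width: 0.0478
gripper_force: 31.2
```

Emit:
apply_moves:
  rows:
    - [0, 0, 0.006, 0, 0, 0]
    - [0, 0, 0.012, 0, 0, 0]
    - [0, 0, 0.012, 0, 0, 0]
    - [0, 0, 0.012, 0, 0, 0]

```text
clock: 26.98
tcp_pos: [0.4763, -0.249, 0.1098]
orientation: [2.286, 2.153, -0.0]
contact_force: [0.8, -3.2, 0.0]
grip_width: 0.0477
gripper_force: 31.3
```

Emit:
apply_moves:
  rows:
    - [-0.003, 0, 0.003, 0, 0, 0]
    - [-0.003, 0, 0.007, 0, 0, 0]
    - [-0.003, 0, 0.011, 0, 0, 0]
    - [-0.003, 0, 0.011, 0, 0, 0]

```text
clock: 27.48
tcp_pos: [0.4765, -0.2494, 0.1073]
orientation: [2.287, 2.154, 0.001]
contact_force: [0.7, -0.6, 4.9]
grip_width: 0.0476
gripper_force: 32.0
```

Emit:
apply_moves:
  rows:
    - [0, 0, 0.003, 0, 0, 0]
    - [0, 0, 0.003, 0, 0, 0]
    - [0, 0, 0.003, 0, 0, 0]

```text
clock: 27.85
tcp_pos: [0.4765, -0.2494, 0.107]
orientation: [2.287, 2.153, 0.002]
contact_force: [-1.2, 0.3, 10.9]
grip_width: 0.0481
gripper_force: 32.9
```

Emit:
apply_moves:
  rows:
    - [0, 0, 0, 0, 0, 0]
    - [0, 0, 0, 0, 0, 0]
    - [0, 0, 0, 0, 0, 0]
    - [0, 0, 0, 0, 0, 0]
  claw: 1

```text
clock: 28.35
tcp_pos: [0.4759, -0.2492, 0.106]
orientation: [-2.286, -2.154, 0.0]
contact_force: [-0.2, 0.5, -0.5]
grip_width: 0.0855
gripper_force: 0.0
```

Emit:
apply_moves:
  rows:
    - [0, 0, -0.1, 0, 0, 0]
    - [0, 0, -0.3, 0, 0, 0]
    - [0, 0, -0.5, 0, 0, 0]
    - [0, 0, -0.5, 0, 0, 0]
    - [0, 0, -0.5, 0, 0, 0]

```text
clock: 28.98
tcp_pos: [0.4758, -0.2489, 0.2307]
orientation: [-2.286, -2.154, -0.0]
contact_force: [-0.2, 0.5, -0.9]
grip_width: 0.0859
gripper_force: 0.0
```

```bash
python3 - <<'E'
from h import *
print(cur()[0]); y=-.06+np.pi/2
plan((.53,-.03,.23,y),(.59,.17,.23,y),(.634,.302,.22,y))
E
```

```text
[ 0.47582317 -0.24890506  0.23070684]
row [0.8869, 0.1645, 0.0034, -0.0002, -0.0004, 0.0005] rows>= 3.6 yaw 1.511
row [0.813, 0.1916, 0.0, 0.0, 0.0, 0.0] rows>= 3.3 yaw 1.511
row [0.5376, 0.144, 0.04, 0.0, 0.0, 0.0] rows>= 2.2 yaw 1.511
```

Emit:
apply_moves:
  rows:
    - [0.22, 0.04, 0, 0, 0, 0]
    - [0.44, 0.08, 0, 0, 0, 0]
    - [0.66, 0.12, 0, 0, 0, 0]
    - [0.88, 0.164, 0, 0, 0, 0]
    - [0.887, 0.164, 0, 0, 0, 0]

```text
clock: 29.6
tcp_pos: [0.5302, -0.0249, 0.2292]
orientation: [-2.276, -2.163, 0.004]
contact_force: [-0.7, -1.0, -0.4]
grip_width: 0.0855
gripper_force: 0.0
```

Emit:
apply_moves:
  rows:
    - [0.2, 0.05, 0, 0, 0, 0]
    - [0.4, 0.1, 0, 0, 0, 0]
    - [0.6, 0.15, 0, 0, 0, 0]
    - [0.8, 0.19, 0, 0, 0, 0]
    - [0.813, 0.192, 0, 0, 0, 0]

```text
clock: 30.22
tcp_pos: [0.5896, 0.1737, 0.2288]
orientation: [-2.279, -2.16, 0.004]
contact_force: [-0.2, -0.2, -0.5]
grip_width: 0.0857
gripper_force: 0.0
```

Emit:
apply_moves:
  rows:
    - [0.18, 0.05, 0.02, 0, 0, 0]
    - [0.36, 0.1, 0.04, 0, 0, 0]
    - [0.538, 0.144, 0.04, 0, 0, 0]
    - [0.538, 0.144, 0.04, 0, 0, 0]
    - [0.538, 0.144, 0.04, 0, 0, 0]

```text
clock: 30.85
tcp_pos: [0.6342, 0.2989, 0.2202]
orientation: [2.289, 2.151, -0.004]
contact_force: [0.4, 0.1, 0.9]
grip_width: 0.0853
gripper_force: 0.0
```

Emit:
apply_moves:
  rows:
    - [0, 0, 0, 0, 0, 0]
    - [0, 0, 0, 0, 0, 0]
    - [0, 0, 0, 0, 0, 0]

```text
clock: 31.22
tcp_pos: [0.6342, 0.3011, 0.2215]
orientation: [-2.287, -2.153, -0.0]
contact_force: [-0.1, 0.1, -0.6]
grip_width: 0.0855
gripper_force: 0.0
```

```bash
python3 - <<'E'
from h import *
np.set_printoptions(precision=4,suppress=True)
f=r.grab_frame("wrist"); p,q,o=cur(); print(p,yawof(q),o["joints"])
m2=near(gray(f),f,[.635,.306,.06],4); b,c=fit([(f,m2)],[CUP],(.635,.306,[-.05])); print(m2.sum(),b,c)
plan((b[0],b[1],.1,b[2]+np.pi/2),(b[0],b[1],.026,b[2]+np.pi/2))
T=r.grab_frame("top"); save(T,"t3.png",2.0,(150,110,300,160))
E
```

```text
[0.6342 0.3013 0.2214] 1.5107292696261843 [-0.9682  0.5855  0.6808  1.495  -0.3832  1.1969 -0.2884]
2614.0 [ 0.6592  0.3297 -0.0244] 0.026263385585943988
row [0.1189, 0.093, 0.4858, 0.0001, -0.0002, -0.0227] rows>= 2.0 yaw 1.546
row [0.0, -0.0, 0.296, 0.0, 0.0, 0.0] rows>= 1.2 yaw 1.546
```

View pics/t3.png

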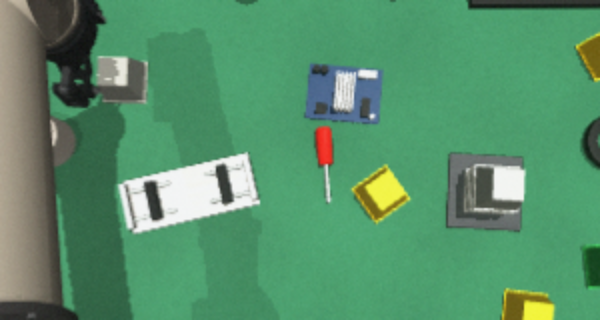

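The top view shows the stack upright at about (493,187). The board is at (343,93), the holder is empty, and cup 1 has been knocked to a new place near (122,78). The wrist fit puts it at (0.659, 0.330), so I use that.

Emit:
apply_moves:
  rows:
    - [0.06, 0.05, 0.1, 0, 0, -0.022]
    - [0.119, 0.093, 0.3, 0, 0, -0.022]
    - [0.119, 0.093, 0.486, 0, 0, -0.022]
    - [0.119, 0.093, 0.486, 0, 0, -0.022]
    - [0.119, 0.093, 0.486, 0, 0, -0.022]

```text
clock: 31.95
tcp_pos: [0.6604, 0.3299, 0.1018]
orientation: [2.249, 2.192, 0.003]
contact_force: [-0.6, 0.3, 0.4]
grip_width: 0.0853
gripper_force: 0.0
```

Emit:
apply_moves:
  rows:
    - [0, 0, 0.12, 0, 0, 0]
    - [0, 0, 0.25, 0, 0, 0]
    - [0, 0, 0.296, 0, 0, 0]
    - [0, 0, 0.296, 0, 0, 0]
    - [0, 0, 0.296, 0, 0, 0]

```text
clock: 32.58
tcp_pos: [0.6606, 0.3304, 0.0279]
orientation: [2.248, 2.193, 0.005]
contact_force: [-0.1, -0.3, 1.0]
grip_width: 0.0852
gripper_force: 0.0
```

Emit:
apply_moves:
  rows:
    - [0, 0, 0, 0, 0, 0]
    - [0, 0, 0, 0, 0, 0]
    - [0, 0, 0, 0, 0, 0]
    - [0, 0, 0, 0, 0, 0]
    - [0, 0, 0, 0, 0, 0]
  claw: 0
  newtons: 30

```text
clock: 33.2
tcp_pos: [0.6595, 0.3302, 0.0267]
orientation: [-2.249, -2.193, -0.001]
contact_force: [-2.0, 0.1, 6.1]
grip_width: 0.0478
gripper_force: 30.9
```

Emit:
apply_moves:
  rows:
    - [0, 0, -0.1, 0, 0, 0]
    - [0, 0, -0.3, 0, 0, 0]
    - [0, 0, -0.5, 0, 0, 0]
    - [0, 0, -0.7, 0, 0, 0]
    - [0, 0, -0.85, 0, 0, 0]

```text
clock: 33.83
tcp_pos: [0.6599, 0.3298, 0.2425]
orientation: [2.249, 2.192, 0.005]
contact_force: [-0.0, 0.4, -0.7]
grip_width: 0.0481
gripper_force: 31.2
```

```bash
python3 - <<'E'
from h import *
print(cur()[0]); y=1.511
plan((.59,.15,.24,y),(.52,-.06,.24,y),(.4765,-.249,.24,y))
E
```

```text
[0.65990682 0.32975606 0.24253985]
row [-0.7259, -0.2612, 0.0082, 0.002, -0.001, 0.0218] rows>= 3.1 yaw 1.511
row [-0.8552, -0.2293, -0.0, 0.0, 0.0, 0.0] rows>= 3.5 yaw 1.511
row [-0.765, -0.1285, -0.0, 0.0, 0.0, 0.0] rows>= 3.1 yaw 1.511
```

Emit:
apply_moves:
  rows:
    - [-0.18, -0.06, 0, 0, 0, 0.01]
    - [-0.36, -0.13, 0, 0, 0, 0.022]
    - [-0.54, -0.19, 0, 0, 0, 0.022]
    - [-0.726, -0.261, 0, 0, 0, 0.022]
    - [-0.726, -0.261, 0, 0, 0, 0.022]

```text
clock: 34.45
tcp_pos: [0.5887, 0.1446, 0.2402]
orientation: [2.295, 2.145, 0.002]
contact_force: [0.7, 0.7, -1.1]
grip_width: 0.0477
gripper_force: 31.2
```

Emit:
apply_moves:
  rows:
    - [-0.2, -0.05, 0, 0, 0, 0]
    - [-0.4, -0.1, 0, 0, 0, 0]
    - [-0.6, -0.16, 0, 0, 0, 0]
    - [-0.8, -0.21, 0, 0, 0, 0]
    - [-0.855, -0.229, 0, 0, 0, 0]

```text
clock: 35.08
tcp_pos: [0.5188, -0.0631, 0.2395]
orientation: [2.292, 2.148, 0.002]
contact_force: [0.4, 1.2, -0.3]
grip_width: 0.0477
gripper_force: 31.2
```

Emit:
apply_moves:
  rows:
    - [-0.2, -0.03, 0, 0, 0, 0]
    - [-0.4, -0.06, 0, 0, 0, 0]
    - [-0.6, -0.1, 0, 0, 0, 0]
    - [-0.765, -0.128, 0, 0, 0, 0]
    - [-0.765, -0.128, 0, 0, 0, 0]

```text
clock: 35.7
tcp_pos: [0.4757, -0.2517, 0.2392]
orientation: [2.291, 2.147, -0.0]
contact_force: [-1.1, 0.9, -0.5]
grip_width: 0.0478
gripper_force: 31.2
```

Emit:
apply_moves:
  rows:
    - [0, 0, 0, 0, 0, 0]
    - [0, 0, 0, 0, 0, 0]
    - [0, 0, 0, 0, 0, 0]
    - [0, 0, 0, 0, 0, 0]

```text
clock: 36.2
tcp_pos: [0.4765, -0.2481, 0.2382]
orientation: [-2.285, -2.156, -0.0]
contact_force: [-0.3, 0.2, 0.0]
grip_width: 0.0476
gripper_force: 31.2
```

```bash
python3 - <<'E'
from h import *
print(cur()[0]); plan((.4765,-.249,.16,1.511),(.4765,-.249,.1365,1.511))
E
```

```text
[ 0.47646165 -0.24813341  0.23818604]
row [-0.0035, 0.0004, 0.3127, -0.0, -0.0001, 0.0009] rows>= 1.3 yaw 1.511
row [-0.0, -0.0, 0.094, 0.0, 0.0, 0.0] rows>= 0.4 yaw 1.511
```

Emit:
apply_moves:
  rows:
    - [-0.0035, 0, 0.1, 0, 0, 0]
    - [-0.0035, 0, 0.2, 0, 0, 0]
    - [-0.0035, 0, 0.28, 0, 0, 0]
    - [-0.0035, 0, 0.312, 0, 0, 0]
    - [-0.0035, 0, 0.312, 0, 0, 0]

```text
clock: 36.83
tcp_pos: [0.4761, -0.2496, 0.1601]
orientation: [-2.286, -2.154, 0.001]
contact_force: [-0.2, -0.4, -0.2]
grip_width: 0.0476
gripper_force: 31.2
```

Emit:
apply_moves:
  rows:
    - [0, 0, 0.03, 0, 0, 0]
    - [0, 0, 0.06, 0, 0, 0]
    - [0, 0, 0.09, 0, 0, 0]
    - [0, 0, 0.094, 0, 0, 0]
    - [0, 0, 0.094, 0, 0, 0]

```text
clock: 37.45
tcp_pos: [0.476, -0.2492, 0.1365]
orientation: [-2.286, -2.154, -0.0]
contact_force: [0.1, 1.7, -1.1]
grip_width: 0.0477
gripper_force: 31.1
```

Emit:
apply_moves:
  rows:
    - [0, 0, 0.006, 0, 0, 0]
    - [0, 0, 0.012, 0, 0, 0]
    - [0, 0, 0.012, 0, 0, 0]
    - [0, 0, 0.012, 0, 0, 0]

```text
clock: 37.95
tcp_pos: [0.4763, -0.2491, 0.1337]
orientation: [-2.286, -2.154, -0.001]
contact_force: [0.6, 4.4, 1.4]
grip_width: 0.0479
gripper_force: 31.5
```

Emit:
apply_moves:
  rows:
    - [0.004, 0, 0.003, 0, 0, 0]
    - [0.004, 0, 0.007, 0, 0, 0]
    - [0.004, 0, 0.011, 0, 0, 0]
    - [0.004, 0, 0.011, 0, 0, 0]

```text
clock: 38.45
tcp_pos: [0.4765, -0.2488, 0.1314]
orientation: [2.287, 2.153, 0.001]
contact_force: [-0.3, 4.9, 7.1]
grip_width: 0.0477
gripper_force: 32.3
```

Emit:
apply_moves:
  rows:
    - [0, 0, 0.002, 0, 0, 0]
    - [0, 0, 0.002, 0, 0, 0]
    - [0, 0, 0.002, 0, 0, 0]

```text
clock: 38.83
tcp_pos: [0.4765, -0.2488, 0.1313]
orientation: [2.287, 2.153, 0.002]
contact_force: [-1.8, 5.7, 12.1]
grip_width: 0.0475
gripper_force: 32.9
```

Emit:
apply_moves:
  rows:
    - [0.002, 0, 0, 0, 0, 0]
    - [0.004, 0, 0, 0, 0, 0]
    - [0.004, 0, 0, 0, 0, 0]

```text
clock: 39.2
tcp_pos: [0.4765, -0.2487, 0.1312]
orientation: [2.287, 2.152, 0.0]
contact_force: [-1.0, 2.3, 8.3]
grip_width: 0.0471
gripper_force: 32.5
```

Emit:
apply_moves:
  rows:
    - [0, 0, 0, 0, 0, 0]
    - [0, 0, 0, 0, 0, 0]
    - [0, 0, 0, 0, 0, 0]
    - [0, 0, 0, 0, 0, 0]
  claw: 1

```text
clock: 39.7
tcp_pos: [0.4762, -0.2477, 0.1303]
orientation: [-2.287, -2.154, 0.0]
contact_force: [1.0, 0.8, 0.5]
grip_width: 0.0854
gripper_force: 0.0
```

Emit:
apply_moves:
  rows:
    - [0, 0, -0.1, 0, 0, 0]
    - [0, 0, -0.3, 0, 0, 0]
    - [0, 0, -0.44, 0, 0, 0]
    - [0, 0, -0.44, 0, 0, 0]
    - [0, 0, -0.44, 0, 0, 0]

```text
clock: 40.33
tcp_pos: [0.4759, -0.2472, 0.2398]
orientation: [-2.286, -2.154, 0.0]
contact_force: [-0.4, 0.1, -0.0]
grip_width: 0.0855
gripper_force: 0.0
```

```bash
python3 - <<'E'
from h import *
print(cur()[0])
plan((.56,-.13,.24,.7),(.63,-.03,.24,-.106))
E
```

```text
[ 0.47590783 -0.24719458  0.23979646]
row [0.4879, 0.308, -0.0008, -0.0006, -0.0002, 0.5166] rows>= 4.3 yaw 0.7
row [0.4718, -0.1256, -0.0, -0.0, -0.0, 0.5131] rows>= 4.3 yaw -0.106
```

Emit:
apply_moves:
  rows:
    - [0.1, 0.06, 0, 0, 0, 0.11]
    - [0.2, 0.12, 0, 0, 0, 0.22]
    - [0.3, 0.18, 0, 0, 0, 0.33]
    - [0.4, 0.25, 0, 0, 0, 0.44]
    - [0.488, 0.308, 0, 0, 0, 0.516]

```text
clock: 40.95
tcp_pos: [0.5602, -0.1291, 0.2388]
orientation: [-2.952, -1.072, 0.004]
contact_force: [0.1, -0.1, -0.0]
grip_width: 0.0853
gripper_force: 0.0
```

Emit:
apply_moves:
  rows:
    - [0.1, -0.03, 0, 0, 0, 0.11]
    - [0.2, -0.06, 0, 0, 0, 0.22]
    - [0.3, -0.09, 0, 0, 0, 0.33]
    - [0.4, -0.11, 0, 0, 0, 0.44]
    - [0.472, -0.126, 0, 0, 0, 0.513]

```text
clock: 41.58
tcp_pos: [0.6301, -0.029, 0.2383]
orientation: [3.136, -0.171, -0.005]
contact_force: [-0.4, 0.1, -0.0]
grip_width: 0.0852
gripper_force: 0.0
```

Emit:
apply_moves:
  rows:
    - [0, 0, 0, 0, 0, 0]
    - [0, 0, 0, 0, 0, 0]
    - [0, 0, 0, 0, 0, 0]
    - [0, 0, 0, 0, 0, 0]

```text
clock: 42.08
tcp_pos: [0.6299, -0.031, 0.2407]
orientation: [-3.137, 0.166, -0.0]
contact_force: [-0.6, -0.1, 0.4]
grip_width: 0.085
gripper_force: 0.0
```

```bash
python3 - <<'E'
from h import *
np.set_printoptions(precision=4,suppress=True)
f=r.grab_frame("wrist"); p,q,o=cur(); print(p,yawof(q),o["joints"])
for t in("board_sink",):
    for d in r.landmark_of(f,t): print(t,d["conf"],d["point"],onz(f,[d["point"]],.018))
h=cv2.cvtColor(f["pixels"],cv2.COLOR_RGB2HSV)
print(proj(f,[[.637,-.021,.03]]))
m=near(nongreen(f),f,[.637,-.021,.03],5); print(m.sum())
parts=[box(.09,.12,0,.004),box(.06,.03,.004,.032)]
print(fit([(f,m)],parts,(.637,-.021,[-.1])))
save(f,"w4.png",1)
S=r.grab_frame("side"); im=S["pixels"][140:300,250:400,::-1]
T=r.grab_frame("top"); it=T["pixels"][150:250,340:440,::-1]
cv2.imwrite("pics/st.png",np.hstack([cv2.resize(im,None,fx=3,fy=3,interpolation=2)[:480],cv2.resize(it,(320,480),interpolation=2)]))
E
```

```text
[ 0.63   -0.0308  0.2407] -0.10559590207143599 [-0.8191  0.6516  1.2096  1.6739 -0.6364  1.2714 -1.1538]
board_sink 0.69 [315.0, 168.5] [[ 0.639  -0.0234  0.018 ]]
[[313.25   171.4092]]
4906.0
(array([ 0.6385, -0.0237, -0.0882]), np.float64(0.05233801464009946))
```

View pics/w4.png

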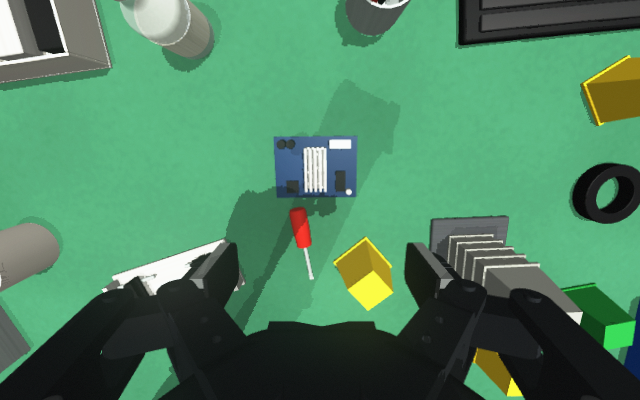

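View pics/st.png

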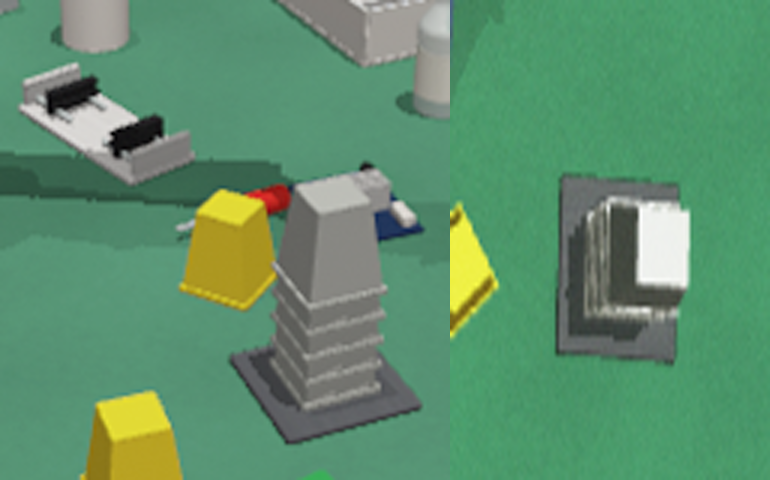

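The stack is straight and evenly spaced, with rims at about rows 385 to 295. The board is at (316,167) in the wrist view, with the sink clear to grip and the driver just below it at (298,225). I now fit the empty holder and plan the board grasp.

```bash
python3 - <<'E'
from h import *
np.set_printoptions(precision=4,suppress=True)
T,S=r.grab_frame("top"),r.grab_frame("side")
H=[box(.085,.205,0,.008)]+[box(.085,.008,0,.034)+[0,s*.0985,0] for s in(1,-1)]+[box(.06,.01,.01,.037)+[0,s*.0555,0] for s in(1,-1)]
pr=[(f,near(nongreen(f),f,[.477,.223,.02],8)) for f in(T,S)]
for q in(pr,pr[:1],pr[1:]): print([m.sum() for _,m in q],fit(q,H,(.477,.223,[.225])))
plan((.6385,-.0237,.08,-.09),(.6385,-.0237,.014,-.09))
E
```

```text
[np.float64(133296.0), np.float64(1209.0)] (array([0.4785, 0.2265, 0.2061]), np.float64(0.5401710018711638))
[np.float64(133296.0)] (array([0.4465, 0.2059, 0.1438]), np.float64(0.9853700212530097))
[np.float64(1209.0)] (array([0.4791, 0.2266, 0.2054]), np.float64(0.09397537806779444))
row [0.0301, -0.0296, 0.642, -0.0001, -0.0, -0.0096] rows>= 2.6 yaw -0.09
row [-0.0, -0.0, 0.264, 0.0, 0.0, 0.0] rows>= 1.1 yaw -0.09
```

Emit:
apply_moves:
  rows:
    - [0.03, -0.03, 0.2, 0, 0, -0.01]
    - [0.03, -0.03, 0.42, 0, 0, -0.01]
    - [0.03, -0.03, 0.642, 0, 0, -0.01]
    - [0.03, -0.03, 0.642, 0, 0, -0.01]
    - [0.03, -0.03, 0.642, 0, 0, -0.01]
  claw: 0.65
  newtons: 50

```text
clock: 43.0
tcp_pos: [0.6398, -0.0244, 0.0821]
orientation: [3.138, -0.141, 0.004]
contact_force: [-0.4, -0.2, 0.4]
grip_width: 0.0553
gripper_force: 0.0
```

Emit:
apply_moves:
  rows:
    - [0, 0, 0.08, 0, 0, 0]
    - [0, 0, 0.16, 0, 0, 0]
    - [0, 0, 0.24, 0, 0, 0]
    - [0, 0, 0.264, 0, 0, 0]
    - [0, 0, 0.264, 0, 0, 0]

```text
clock: 43.62
tcp_pos: [0.6382, -0.0238, 0.0134]
orientation: [3.138, -0.141, -0.001]
contact_force: [0.5, -0.9, -0.3]
grip_width: 0.0555
gripper_force: 0.0
```

Emit:
apply_moves:
  rows:
    - [0, 0, 0, 0, 0, 0]
    - [0, 0, 0, 0, 0, 0]
    - [0, 0, 0, 0, 0, 0]
    - [0, 0, 0, 0, 0, 0]
    - [0, 0, 0, 0, 0, 0]
  claw: 0

```text
clock: 44.25
tcp_pos: [0.6386, -0.0235, 0.014]
orientation: [-3.138, 0.14, -0.0]
contact_force: [0.4, 0.4, -0.1]
grip_width: 0.0003
gripper_force: 0.0
```

```bash
python3 - <<'E'
from h import *
np.set_printoptions(precision=4,suppress=True)
f=r.grab_frame("wrist"); S=r.grab_frame("side"); T=r.grab_frame("top")
for n,g in(("w",f),("s",S),("t",T)): print(n,[(round(d["conf"],2),d["point"],onz(g,[d["point"]],.018)) for d in r.landmark_of(g,"board_sink")])
im=f["pixels"][:,:,::-1]; s=S["pixels"][140:280,300:440,::-1]
cv2.imwrite("pics/chk.png",np.hstack([cv2.resize(im,(400,250)),cv2.resize(s,(400,400),interpolation=2)[:250]] if 0 else [cv2.resize(im,(480,300)),cv2.resize(s,(300,300),interpolation=2)]))
E
```

```text
w [(0.72, [321.6, 233.1], array([[ 0.6386, -0.0242,  0.018 ]]))]
s [(0.49, [366.4, 206.3], array([[ 0.6294, -0.0294,  0.018 ]]))]
t [(0.85, [321.8, 153.9], array([[ 0.6422, -0.0244,  0.018 ]])), (0.25, [393.6, 208.3], array([[ 0.4655, -0.2516,  0.018 ]]))]
```

View pics/chk.png

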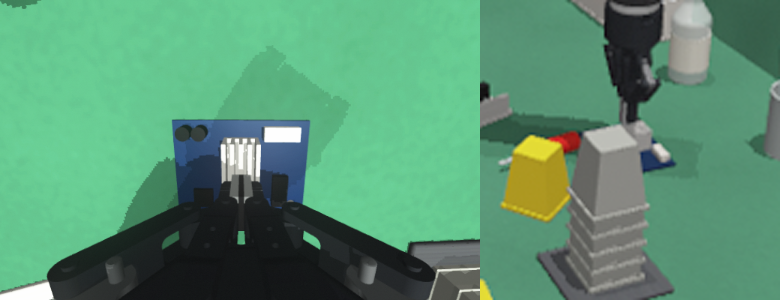

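```bash
python3 - <<'E'
from h import *
np.set_printoptions(precision=4,suppress=True)
f=r.grab_frame("wrist"); p,q,o=cur(); print(p,o["grip_width"],o["gripper_force"],o["contact_force"])
print("tcp px",proj(f,[p]),"grasp",proj(f,[p+[0,0,.019]]), f["eye"]-p)
c=onz(f,[[230.7,160],[412,160]],.004); e=c[1]-c[0]; u=e[:2]/np.hypot(*e[:2]); n=np.array([u[1],-u[0]])
print(c,np.hypot(*e[:2])); print([c[:,:2].mean(0)+s*n*.045 for s in(1,-1)])
st=onz(f,[[221/.75,137/.75],[261/.75,137/.75]],.032); print("sink far top edge",st)
for d in r.outline_of(f,"board_sink")[:1]: print(d["rect"])
cv2.imwrite("pics/chk2.png",cv2.resize(f["pixels"][150:300,220:430,::-1],None,fx=3.5,fy=3.5,interpolation=2))
E
```

```text
[ 0.6385 -0.0236  0.0139] 8.555883358820742e-05 0.0 [ 0.176  -0.1064  0.0449]
tcp px [[320.5776 231.0314]] grasp [[320.5168 242.7402]] [ 0.0665 -0.0063  0.1716]
[[ 0.689   0.0306  0.004 ]
 [ 0.6784 -0.0869  0.004 ]] 0.11798950611068539
[array([ 0.6389, -0.0242]), array([ 0.7285, -0.0322])]
sink far top edge [[ 0.6756 -0.0124  0.032 ]
 [ 0.673  -0.0422  0.032 ]]
[230.3, 158.1, 180.5, 116.3]
```

View pics/chk2.png

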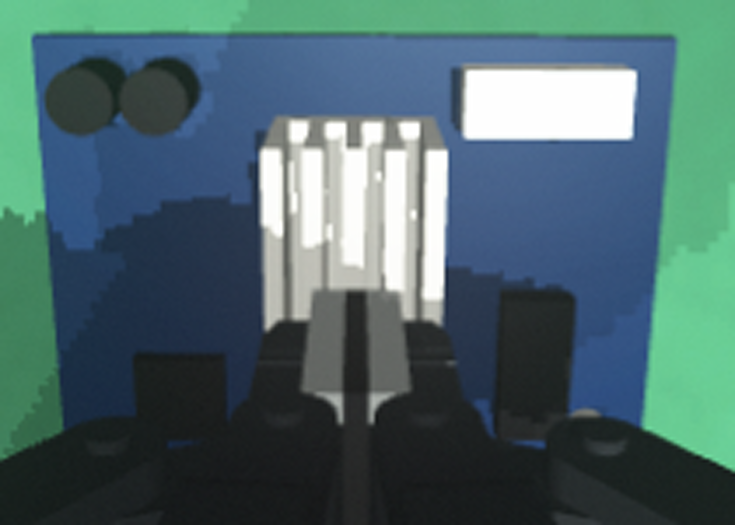

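The board is unmoved. Its far edge and the sink's far face fit a centre of (0.639, −0.024), but the shut fingertips show inside the sink's outline at crop (352,290). I reopen and close in small steps, watching the width.

Emit:
apply_moves:
  rows:
    - [0, 0, 0, 0, 0, 0]
    - [0, 0, 0, 0, 0, 0]
    - [0, 0, 0, 0, 0, 0]
  claw: 0.65
  newtons: 20

```text
clock: 45.02
tcp_pos: [0.6385, -0.0236, 0.0139]
orientation: [-3.138, 0.141, -0.0]
contact_force: [-0.1, 0.3, -0.8]
grip_width: 0.0539
gripper_force: 0.0
```

Emit:
apply_moves:
  rows:
    - [0, 0, 0, 0, 0, 0]
  claw: 0.45

```text
clock: 45.15
tcp_pos: [0.6385, -0.0236, 0.0139]
orientation: [-3.138, 0.14, -0.0]
contact_force: [0.7, 0.2, 0.0]
grip_width: 0.0395
gripper_force: 0.0
```

Emit:
apply_moves:
  rows:
    - [0, 0, 0, 0, 0, 0]
  claw: 0.36

```text
clock: 45.28
tcp_pos: [0.6385, -0.0236, 0.0139]
orientation: [-3.138, 0.14, 0.0]
contact_force: [-0.5, -0.0, -0.2]
grip_width: 0.0306
gripper_force: 0.0
```

Emit:
apply_moves:
  rows:
    - [0, 0, 0, 0, 0, 0]
    - [0, 0, 0, 0, 0, 0]
  claw: 0.3

```text
clock: 45.52
tcp_pos: [0.6385, -0.0236, 0.014]
orientation: [-3.138, 0.14, -0.0]
contact_force: [0.8, -0.4, -0.1]
grip_width: 0.0254
gripper_force: 0.0
```

```bash
python3 - <<'E'
from h import *
np.set_printoptions(precision=4,suppress=True)
f=r.grab_frame("wrist");p,q,o=cur(); print(p,o["grip_width"],o["gripper_force"],o["contact_force"])
print([(d["conf"],onz(f,[d["point"]],.018)) for d in r.landmark_of(f,"board_sink")])
cv2.imwrite("pics/chk3.png",cv2.resize(f["pixels"][150:300,220:430,::-1],None,fx=3.5,fy=3.5,interpolation=2))
E
```

```text
[ 0.6385 -0.0236  0.014 ] 0.025299290446200634 0.0 [-0.0335 -0.2361  0.3401]
[(0.56, array([[ 0.6394, -0.0227,  0.018 ]]))]
```

View pics/chk3.png

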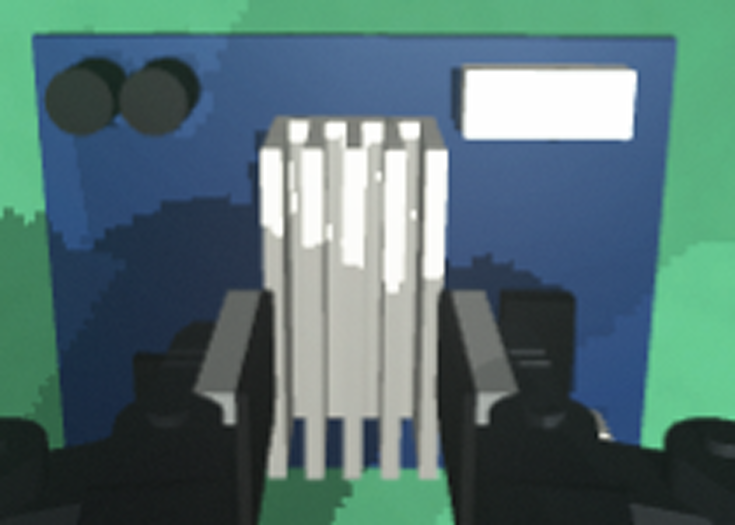

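Each pad now shows beside the sink, at about columns 270 and 440, with no contact force at a 25 mm opening. On the cups, a 48 mm opening puts first contact well behind the tips, so the pads probably reach less far forward than I assumed. I grip lower, closing in steps.

Emit:
apply_moves:
  rows:
    - [0, 0, 0, 0, 0, 0]
    - [0, 0, 0, 0, 0, 0]
  claw: 0.6
  newtons: 40

```text
clock: 45.88
tcp_pos: [0.6385, -0.0236, 0.0139]
orientation: [3.138, -0.14, -0.0]
contact_force: [-0.0, 0.8, -0.3]
grip_width: 0.0512
gripper_force: 0.0
```

Emit:
apply_moves:
  rows:
    - [0, 0, 0.01, 0, 0, 0]
    - [0, 0, 0.02, 0, 0, 0]
    - [0, 0, 0.026, 0, 0, 0]
    - [0, 0, 0.026, 0, 0, 0]

```text
clock: 46.38
tcp_pos: [0.6384, -0.0236, 0.0072]
orientation: [3.138, -0.141, -0.001]
contact_force: [0.0, 1.0, 0.6]
grip_width: 0.0513
gripper_force: 0.0
```

Emit:
apply_moves:
  rows:
    - [0, 0, 0, 0, 0, 0]
    - [0, 0, 0, 0, 0, 0]
  claw: 0.37

```text
clock: 46.62
tcp_pos: [0.6386, -0.0236, 0.0075]
orientation: [-3.138, 0.14, -0.0]
contact_force: [-0.4, -0.5, -0.3]
grip_width: 0.0315
gripper_force: 0.0
```

Emit:
apply_moves:
  rows:
    - [0, 0, 0, 0, 0, 0]
    - [0, 0, 0, 0, 0, 0]
  claw: 0.28

```text
clock: 46.88
tcp_pos: [0.6385, -0.0236, 0.0075]
orientation: [-3.138, 0.14, -0.0]
contact_force: [0.0, 0.9, -0.1]
grip_width: 0.0242
gripper_force: 0.0
```

Emit:
apply_moves:
  rows:
    - [0, 0.01, 0, 0, 0, 0]
    - [0, 0.02, 0, 0, 0, 0]
    - [0, 0.024, 0, 0, 0, 0]
    - [0, 0.024, 0, 0, 0, 0]
  claw: 0.28

```text
clock: 47.38
tcp_pos: [0.6379, -0.0298, 0.0075]
orientation: [-3.138, 0.141, -0.0]
contact_force: [0.7, -0.7, -0.2]
grip_width: 0.0238
gripper_force: 0.0
```

```bash
python3 - <<'E'
from h import *
np.set_printoptions(precision=4,suppress=True)
f=r.grab_frame("wrist");p,q,o=cur(); print(p,o["grip_width"],o["gripper_force"],o["contact_force"],o["moment"])
T=r.grab_frame("top")
print([(d["conf"],onz(f,[d["point"]],.018)) for d in r.landmark_of(f,"board_sink")])
h=cv2.cvtColor(f["pixels"],cv2.COLOR_RGB2HSV); b=((h[...,0]>100)&(h[...,0]<130)&(h[...,1]>90)).astype(np.uint8)
ys,xs=np.nonzero(b); print(xs.min(),xs.max(),ys.min(),ys.max())
def edge(cols): return [np.nonzero(b[:,c])[0].min() for c in cols]
print(edge([240,260,300,340,380,400]))
print("top edge at z=.004", onz(f,[[300,edge([300])[0]]],.004), "left/right ext row 175", onz(f,[[np.nonzero(b[175])[0].min(),175],[np.nonzero(b[175])[0].max(),175]],.004))
s=f["pixels"].astype(int).sum(2)
w=(h[...,1]<40)&(h[...,2]>110); 
for rr in(195,200,205,215,230,240): 
    x=np.nonzero(w[rr,270:375])[0]; print(rr, (x.min()+270,x.max()+270) if len(x) else None)
E
```

```text
[ 0.638  -0.0296  0.0074] 0.02363811134265726 0.0 [ 0.8867  0.2445 -0.1715] [-0.0223 -0.023  -0.028 ]
[(0.97, array([[ 0.6388, -0.0243,  0.018 ]]))]
216 405 161 288
[np.int64(161), np.int64(161), np.int64(162), np.int64(162), np.int64(162), np.int64(162)]
top edge at z=.004 [[ 0.6838 -0.021   0.004 ]] left/right ext row 175 [[ 0.6804  0.0326  0.004 ]
 [ 0.6697 -0.0859  0.004 ]]
195 (np.int64(282), np.int64(336))
200 (np.int64(282), np.int64(336))
205 (np.int64(282), np.int64(336))
215 (np.int64(282), np.int64(336))
230 (np.int64(283), np.int64(336))
240 (np.int64(284), np.int64(357))
```

```bash
python3 - <<'E'
from h import *
np.set_printoptions(precision=1,suppress=True)
f=r.grab_frame("wrist"); p,q,o=cur()
# chk3 camera was 6.5mm higher and 6mm aside: rebuild
g=dict(f); g["eye"]=np.array(f["eye"])+[.0005,.006,.0065]
c,s=np.cos(-.09),np.sin(-.09)
def W(x,y,z): return [.6388+c*x-s*y,-.024+s*x+c*y,z]
for n,P in dict(farbot=(.03,0,.004),fartop=(.03,0,.032),neartop=(-.03,0,.032),nearbot=(-.03,0,.004),boardfar=(.045,0,.004),boardnear=(-.045,0,.004)).items():
    print(n,(proj(g,[W(*P)])[0]-[220,150])*3.5)
for z in(.016,.02,.024,.032,.04): print(z,[(proj(g,[W(x,0,z)])[0]-[220,150])*3.5 for x in(.03,-.03)])
E
```

```text
farbot [354.7 114.4]
fartop [354.8 148.5]
neartop [354.6 476.5]
nearbot [354.5 401. ]
boardfar [354.8  35. ]
boardnear [354.5 465.6]
0.016 [array([354.8, 127.7]), array([354.6, 430.8])]
0.02 [array([354.8, 132.5]), array([354.6, 441.5])]
0.024 [array([354.8, 137.6]), array([354.6, 452.7])]
0.032 [array([354.8, 148.5]), array([354.6, 476.5])]
0.04 [array([354.9, 160.5]), array([354.7, 502.6])]
```

The sink's projected geometry matches the image exactly. The fingertips' front edge, at row 290 of the crop, lies about 30 mm nearer the camera than the reported TCP. So the real tips end about 30 mm behind the reported TCP, which also explains the 48 mm cup widths. I recentre and go down further, watching the force.

Emit:
apply_moves:
  rows:
    - [0, -0.024, 0, 0, 0, 0]
    - [0, -0.024, 0, 0, 0, 0]
    - [0, -0.024, 0, 0, 0, 0]
  claw: 0.6

```text
clock: 47.95
tcp_pos: [0.6385, -0.0234, 0.0074]
orientation: [3.138, -0.14, -0.0]
contact_force: [0.1, 1.4, -0.2]
grip_width: 0.0513
gripper_force: 0.0
```

Emit:
apply_moves:
  rows:
    - [0, 0, 0.02, 0, 0, 0]
    - [0, 0, 0.04, 0, 0, 0]
    - [0, 0, 0.06, 0, 0, 0]
    - [0, 0, 0.07, 0, 0, 0]
    - [0, 0, 0.07, 0, 0, 0]

```text
clock: 48.58
tcp_pos: [0.6384, -0.0237, -0.0103]
orientation: [3.138, -0.141, -0.001]
contact_force: [1.1, -0.4, 0.1]
grip_width: 0.0515
gripper_force: 0.0
```

Emit:
apply_moves:
  rows:
    - [0, 0, 0, 0, 0, 0]
    - [0, 0, 0, 0, 0, 0]
    - [0, 0, 0, 0, 0, 0]
  claw: 0.25

```text
clock: 48.95
tcp_pos: [0.6388, -0.0237, -0.0097]
orientation: [3.138, -0.141, 0.001]
contact_force: [-0.1, -0.1, 3.0]
grip_width: 0.0286
gripper_force: 40.0
```

Emit:
apply_moves:
  rows:
    - [0, 0, 0, 0, 0, 0]
    - [0, 0, 0, 0, 0, 0]
    - [0, 0, 0.014, 0, 0, 0]
    - [0, 0, 0.014, 0, 0, 0]
  claw: 0.55

```text
clock: 49.45
tcp_pos: [0.6382, -0.0235, -0.014]
orientation: [-3.138, 0.14, 0.001]
contact_force: [0.5, -0.6, -0.4]
grip_width: 0.0468
gripper_force: 0.0
```

Emit:
apply_moves:
  rows:
    - [0, 0, 0, 0, 0, 0]
    - [0, 0, 0, 0, 0, 0]
    - [0, 0, 0, 0, 0, 0]
    - [0, 0, 0, 0, 0, 0]
  claw: 0
  newtons: 60

```text
clock: 49.95
tcp_pos: [0.6386, -0.0237, -0.0134]
orientation: [3.138, -0.141, 0.0]
contact_force: [-0.2, -0.9, 2.9]
grip_width: 0.0287
gripper_force: 60.4
```

Emit:
apply_moves:
  rows:
    - [0, 0, -0.1, 0, 0, 0]
    - [0, 0, -0.3, 0, 0, 0]
    - [0, 0, -0.5, 0, 0, 0]
    - [0, 0, -0.7, 0, 0, 0]
    - [0, 0, -0.85, 0, 0, 0]

```text
clock: 50.58
tcp_pos: [0.6387, -0.0242, 0.2027]
orientation: [-3.138, 0.142, -0.004]
contact_force: [-0.1, -0.3, -0.4]
grip_width: 0.0288
gripper_force: 60.0
```

```bash
python3 - <<'E'
from h import *
print(cur()[0]); plan((.53,.13,.2,.22),(.4,.2,.2,.22))
E
```

```text
[ 0.6386811  -0.02417817  0.20267737]
row [-0.4886, -0.575, 0.0098, 0.0, -0.0015, -0.1976] rows>= 3.0 yaw 0.22
row [-0.4464, -0.3867, -0.0, 0.0, 0.0, 0.0] rows>= 2.4 yaw 0.22
```

Emit:
apply_moves:
  rows:
    - [-0.16, -0.19, 0, 0, 0, -0.06]
    - [-0.32, -0.38, 0, 0, 0, -0.12]
    - [-0.488, -0.575, 0, 0, 0, -0.198]
    - [-0.488, -0.575, 0, 0, 0, -0.198]
    - [-0.488, -0.575, 0, 0, 0, -0.198]

```text
clock: 51.2
tcp_pos: [0.5299, 0.1303, 0.1999]
orientation: [-3.122, -0.347, -0.002]
contact_force: [0.8, -0.8, -0.7]
grip_width: 0.0287
gripper_force: 60.1
```

Emit:
apply_moves:
  rows:
    - [-0.15, -0.13, 0, 0, 0, 0]
    - [-0.3, -0.26, 0, 0, 0, 0]
    - [-0.446, -0.387, 0, 0, 0, 0]
    - [-0.446, -0.387, 0, 0, 0, 0]
    - [-0.446, -0.387, 0, 0, 0, 0]

```text
clock: 51.82
tcp_pos: [0.4012, 0.1991, 0.1996]
orientation: [-3.122, -0.343, -0.002]
contact_force: [-0.4, -0.3, -0.8]
grip_width: 0.029
gripper_force: 60.0
```

Emit:
apply_moves:
  rows:
    - [0, 0, 0, 0, 0, 0]
    - [0, 0, 0, 0, 0, 0]
    - [0, 0, 0, 0, 0, 0]

```text
clock: 52.2
tcp_pos: [0.4005, 0.1994, 0.199]
orientation: [3.122, 0.344, 0.001]
contact_force: [-0.0, 0.4, -0.9]
grip_width: 0.0286
gripper_force: 60.0
```

```bash
python3 - <<'E'
from h import *
np.set_printoptions(precision=4,suppress=True)
f=r.grab_frame("wrist"); p,q,o=cur(); print(p,yawof(q),o["grip_width"])
hsv=cv2.cvtColor(f["pixels"],cv2.COLOR_RGB2HSV); b=((hsv[...,0]>100)&(hsv[...,0]<130)&(hsv[...,1]>90)).astype(np.uint8)
ys,xs=np.nonzero(b); print("board px",xs.min(),xs.max(),ys.min(),ys.max(),[np.nonzero(b[:,c])[0].min() for c in(260,300,340,380)])
print("holder px",proj(f,[[.4785+np.cos(.22)*x-np.sin(.22)*y,.2225+np.sin(.22)*x+np.cos(.22)*y,.008] for x in(-.0425,.0425) for y in(-.1025,.1025)]))
for d in r.outline_of(f,"holder")[:1]: print(d["conf"],d["rect"])
np.save("w5.npy",f["pixels"]); cv2.imwrite("pics/w5.png",f["pixels"][:,:,::-1])
E
```

```text
[0.4003 0.1996 0.199 ] 0.21990637742104638 0.028594110595666647
board px 214 428 165 306 [np.int64(165), np.int64(166), np.int64(166), np.int64(166)]
holder px [[395.9524 148.4304]
 [236.5498 148.6104]
 [400.5358  77.3721]
 [231.2258  77.5834]]
0.73 [227.3, 77.8, 176.6, 71.9]
```

View pics/w5.png

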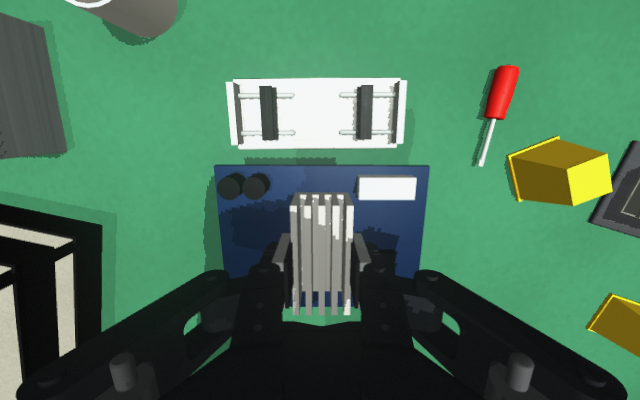

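The board is held level and square in the grip (blue from (214,165) to (428,306)). The empty holder is clear ahead, from (227,78) to (406,150), matching my estimate. I fit it and plan the insertion.

```bash
cat > ins.py <<'E'
from h import *
HX,HY,HA=map(float,open("holder.txt").read().split())
OFF=-.0134  # TCP along board normal from underside centre
def tgt(yb,h0,th):
    "low edge bottom corner at y=-yb,height h0, tilt th(deg), raising +y end -> TCP world pose"
    t=np.radians(th); o=np.array([0,-yb+.06*np.cos(t),h0+.06*np.sin(t)])+OFF*np.array([0,-np.sin(t),np.cos(t)])
    g=R.from_euler("z",HA); return tuple(g.apply(o)+[HX,HY,0])+(g*R.from_rotvec([t,0,0])*R.from_rotvec([np.pi,0,0]),)
def where():
    p,q,o=cur(); g=R.from_euler("z",HA); l=g.inv().apply(p-[HX,HY,0]); Rl=(g.inv()*q*R.from_rotvec([-np.pi,0,0]))
    n=Rl.apply([0,0,1]); y=Rl.apply([0,1,0]); und=l-OFF*n
    print("under centre",np.round(und*1e3,1),"low edge",np.round((und-.06*y)*1e3,1),"high edge",np.round((und+.06*y)*1e3,1),"tilt",np.round(np.degrees(Rl.as_rotvec()),1),"F",np.round(g.inv().apply(o["contact_force"]),1),"grip",o["grip_width"])
E
python3 - <<'E'
from h import *
np.set_printoptions(precision=4,suppress=True)
f=r.grab_frame("wrist")
m=nongreen(f); m[160:]=0
m=near(m,f,[.4785,.2225,.008],6); print(m.sum(),[np.nonzero(m)[i].min() for i in(0,1)],[np.nonzero(m)[i].max() for i in(0,1)])
H=[box(.085,.205,0,.008)]+[box(.085,.008,0,.034)+[0,s*.0985,0] for s in(1,-1)]+[box(.06,.01,.01,.037)+[0,s*.0555,0] for s in(1,-1)]
h,c=fit([(f,m)],H,(.4785,.2225,[.22])); print(h,c)
hsv=cv2.cvtColor(f["pixels"],cv2.COLOR_RGB2HSV); d=(hsv[...,2]<75)&(m>0)
for a,b in((250,285),(350,380)):
    ys,xs=np.nonzero(d[80:148,a:b]); e=onz(f,[[np.percentile(xs,3)+a,114],[np.percentile(xs,97)+a,114]],.035); print("jaw",e, "rows",ys.min()+80,ys.max()+80)
open("holder.txt","w").write(" ".join(map(str,h)))
import ins
ins.where()
# board held centre along x
e=onz(f,[[250,165.5],[400,165.5]],cur()[0][2]-ins.OFF+.004); print("board far edge",e)
p,q,o=cur(); print(q.inv().apply(e.mean(0)-p))
import importlib
plan(tgt(.044,.075,12) if 0 else ins.tgt(.043,.09,0), ins.tgt(.043,.06,12), ins.tgt(.043,.026,12))
E
```

```text
12610.0 [np.int64(77), np.int64(226)] [np.int64(149), np.int64(407)]
[0.4787 0.2217 0.2227] 0.035905553942610524
jaw [[0.4632 0.2843 0.035 ]
 [0.467  0.2674 0.035 ]] rows 86 138
jaw [[0.4873 0.1763 0.035 ]
 [0.4884 0.1718 0.035 ]] rows 87 138
under centre [-81.5  -3.8 212.3] low edge [-81.6 -63.8 212.3] high edge [-81.4  56.2 212.3] tilt [-0.   0.  -0.1] F [ 0.7 -0.  -1.2] grip 0.028719891666616676
board far edge [[0.4359 0.2477 0.2163]
 [0.4541 0.1664 0.2163]]
[ 0.0455  0.003  -0.0174]
row [0.3259, -0.0841, 0.4892, 0.0002, 0.0, -0.0012] rows>= 2.4 yaw 0.223
row [-0.0, -0.0059, 0.0689, 0.1333, 0.0, 0.0] rows>= 1.1 yaw 0.223
row [-0.0, 0.0283, 0.133, 0.0, 0.0, 0.0] rows>= 0.5 yaw 0.223
```

Emit:
apply_moves:
  rows:
    - [0.1, -0.03, 0.1, 0, 0, 0]
    - [0.22, -0.06, 0.25, 0, 0, 0]
    - [0.326, -0.084, 0.4, 0, 0, 0]
    - [0.326, -0.084, 0.489, 0, 0, 0]
    - [0.326, -0.084, 0.489, 0, 0, 0]

```text
clock: 52.98
tcp_pos: [0.4738, 0.2379, 0.0753]
orientation: [3.12, 0.347, -0.005]
contact_force: [-0.2, -0.2, -0.7]
grip_width: 0.0282
gripper_force: 60.0
```

Emit:
apply_moves:
  rows:
    - [0, -0.003, 0.035, 0.066, 0, 0]
    - [0, -0.006, 0.069, 0.133, 0, 0]
    - [0, -0.006, 0.069, 0.133, 0, 0]
    - [0, -0.006, 0.069, 0.133, 0, 0]

```text
clock: 53.48
tcp_pos: [0.4747, 0.241, 0.0603]
orientation: [-2.916, -0.326, 0.033]
contact_force: [-0.1, 1.6, -2.0]
grip_width: 0.0286
gripper_force: 60.0
```

```bash
python3 - <<'E'
from ins import *
where(); plan(tgt(.043,.026,12),tgt(.054,.026,12),tgt(.072,.026,12))
E
```

```text
under centre [ 0.4 17.  73.4] low edge [  0.4 -41.8  61. ] high edge [ 0.4 75.7 85.8] tilt [11.9 -0.  -0. ] F [ 0.3  1.6 -2. ] grip 0.028600454907297214
row [-0.0017, 0.0338, 0.1358, 0.0008, -0.0006, -0.0] rows>= 0.6 yaw 0.223
row [0.0, 0.043, -0.0091, 0.0, 0.0, 0.0] rows>= 0.2 yaw 0.223
row [-0.0, 0.0704, -0.015, 0.0, 0.0, 0.0] rows>= 0.3 yaw 0.223
```

Emit:
apply_moves:
  rows:
    - [0, 0.015, 0.06, 0, 0, 0]
    - [0, 0.033, 0.12, 0, 0, 0]
    - [0, 0.033, 0.135, 0, 0, 0]
    - [0, 0.033, 0.135, 0, 0, 0]

```text
clock: 53.98
tcp_pos: [0.4742, 0.2391, 0.0241]
orientation: [-2.917, -0.324, 0.036]
contact_force: [0.5, -0.3, -0.9]
grip_width: 0.0285
gripper_force: 60.1
```

Emit:
apply_moves:
  rows:
    - [0, 0.015, -0.003, 0, 0, 0]
    - [0, 0.03, -0.006, 0, 0, 0]
    - [0, 0.043, -0.009, 0, 0, 0]
    - [0, 0.043, -0.009, 0, 0, 0]

```text
clock: 54.48
tcp_pos: [0.4773, 0.2282, 0.0249]
orientation: [-2.916, -0.323, 0.033]
contact_force: [-0.9, 0.5, -2.0]
grip_width: 0.0287
gripper_force: 60.1
```

```bash
python3 - <<'E'
from ins import *
where(); plan(tgt(.064,.026,12),tgt(.072,.026,12))
E
```

```text
under centre [ 0.1  3.8 38. ] low edge [ -0.  -54.9  25.6] high edge [ 0.2 62.5 50.5] tilt [12.  -0.  -0.1] F [-0.7  0.7 -2. ] grip 0.02870864893738715
row [-0.0003, 0.0352, -0.0093, 0.0002, -0.0005, -0.0011] rows>= 0.1 yaw 0.223
row [0.0, 0.0313, -0.0067, 0.0, 0.0, 0.0] rows>= 0.1 yaw 0.223
```

Emit:
apply_moves:
  rows:
    - [0, 0.012, -0.003, 0, 0, 0]
    - [0, 0.024, -0.006, 0, 0, 0]
    - [0, 0.035, -0.009, 0, 0, 0]
    - [0, 0.035, -0.009, 0, 0, 0]

```text
clock: 54.98
tcp_pos: [0.4789, 0.2201, 0.0251]
orientation: [-2.915, -0.325, 0.034]
contact_force: [0.5, 3.8, -3.2]
grip_width: 0.0286
gripper_force: 59.8
```

```bash
python3 - <<'E'
from ins import *
where(); plan(tgt(.0725,.026,12))
E
```

```text
under centre [-0.1 -4.5 38.2] low edge [ -0.1 -63.2  25.7] high edge [-0.  54.2 50.7] tilt [12.  0. -0.] F [ 1.3  3.6 -3.2] grip 0.028607537882991713
row [0.0004, 0.0363, -0.0088, -0.0001, -0.0, -0.0005] rows>= 0.1 yaw 0.223
```

Emit:
apply_moves:
  rows:
    - [0, 0.012, -0.003, 0, 0, 0]
    - [0, 0.024, -0.006, 0, 0, 0]
    - [0, 0.036, -0.009, 0, 0, 0]
    - [0, 0.037, -0.009, 0, 0, 0]
    - [0, 0.037, -0.009, 0, 0, 0]

```text
clock: 55.6
tcp_pos: [0.4807, 0.2117, 0.0254]
orientation: [-2.914, -0.326, 0.035]
contact_force: [0.8, 6.6, -3.5]
grip_width: 0.0285
gripper_force: 59.8
```

```bash
python3 - <<'E'
from ins import *
where(); plan(tgt(.0725,.0265,6),tgt(.0725,.0265,0)); print(); plan(tgt(.0725,.0265,0))
E
```

```text
under centre [ -0.2 -13.   38.5] low edge [ -0.2 -71.7  25.9] high edge [-0.2 45.7 51. ] tilt [12.1  0.   0. ] F [ 2.3  6.3 -3.5] grip 0.028498134257583196
row [0.0009, 0.0098, 0.0222, -0.0676, 0.0003, 0.0001] rows>= 0.6 yaw 0.223
row [0.0, 0.0069, 0.0248, -0.0667, 0.0, 0.0] rows>= 0.6 yaw 0.223

row [0.0009, 0.0193, 0.0461, -0.1342, 0.0003, 0.0001] rows>= 1.1 yaw 0.223
```

Emit:
apply_moves:
  rows:
    - [0, 0.005, 0.011, -0.034, 0, 0]
    - [0, 0.01, 0.022, -0.068, 0, 0]
    - [0, 0.0145, 0.034, -0.1, 0, 0]
    - [0, 0.0193, 0.046, -0.134, 0, 0]
    - [0, 0.0193, 0.046, -0.134, 0, 0]

```text
clock: 56.22
tcp_pos: [0.4807, 0.2106, 0.0127]
orientation: [3.121, 0.353, -0.002]
contact_force: [-1.9, 5.7, -2.3]
grip_width: 0.0287
gripper_force: 60.2
```

```bash
python3 - <<'E'
from ins import *
where(); plan(tgt(.066,.0265,0),tgt(.060,.0265,0),tgt(.060,.0243,0))
E
```

```text
under centre [ -0.5 -11.3  26.1] low edge [ -0.3 -71.3  26.1] high edge [-0.6 48.7 26. ] tilt [-0.   0.1  0.2] F [-0.6  6.  -2.3] grip 0.028706107339387724
row [0.002, -0.0211, -0.0017, 0.0005, 0.0008, 0.0017] rows>= 0.1 yaw 0.223
row [0.0, -0.024, -0.0, 0.0, 0.0, 0.0] rows>= 0.1 yaw 0.223
row [0.0, -0.0, 0.0088, 0.0, 0.0, 0.0] rows>= 0.0 yaw 0.223
```

Emit:
apply_moves:
  rows:
    - [0.002, -0.01, 0, 0, 0, 0]
    - [0.002, -0.021, 0, 0, 0, 0]
    - [0.002, -0.033, 0, 0, 0, 0]
    - [0.002, -0.045, 0, 0, 0, 0]
    - [0.002, -0.045, 0, 0, 0, 0]

```text
clock: 56.85
tcp_pos: [0.4793, 0.2189, 0.013]
orientation: [3.12, 0.347, -0.001]
contact_force: [-2.8, 2.6, -2.3]
grip_width: 0.0285
gripper_force: 60.3
```

```bash
python3 - <<'E'
from ins import *
where(); plan(tgt(.060,.0243,0))
E
```

```text
under centre [-0.  -2.8 26.4] low edge [ -0.1 -62.8  26.5] high edge [ 0.1 57.2 26.3] tilt [-0.1  0.  -0.1] F [-2.1  3.1 -2.3] grip 0.0285141915016134
row [0.0001, -0.0115, 0.0084, 0.0012, 0.0004, -0.0008] rows>= 0.1 yaw 0.223
```

Emit:
apply_moves:
  rows:
    - [0, -0.006, 0, 0, 0, 0]
    - [0, -0.0115, 0, 0, 0, 0]
    - [0, -0.0115, 0.004, 0, 0, 0]
    - [0, -0.0115, 0.008, 0, 0, 0]
    - [0, -0.0115, 0.008, 0, 0, 0]

```text
clock: 57.48
tcp_pos: [0.4797, 0.2218, 0.0113]
orientation: [3.121, 0.347, 0.002]
contact_force: [1.2, 0.3, -0.4]
grip_width: 0.0287
gripper_force: 60.5
```

```bash
python3 - <<'E'
from ins import *
where()
E
```

```text
under centre [ 1.  -0.1 24.7] low edge [  0.9 -60.1  24.8] high edge [ 1.1 59.9 24.5] tilt [-0.1 -0.1 -0.1] F [ 1.2  0.  -0.4] grip 0.02870242538795026
```

Emit:
apply_moves:
  rows:
    - [0, 0, 0, 0, 0, 0]
    - [0, 0, 0, 0, 0, 0]
    - [0, 0, 0, 0, 0, 0]
  claw: 0.55

```text
clock: 57.85
tcp_pos: [0.4792, 0.2219, 0.0112]
orientation: [3.121, 0.347, 0.001]
contact_force: [-0.5, 0.7, 0.5]
grip_width: 0.0469
gripper_force: 0.0
```

Emit:
apply_moves:
  rows:
    - [0, 0, -0.1, 0, 0, 0]
    - [0, 0, -0.3, 0, 0, 0]
    - [0, 0, -0.5, 0, 0, 0]
    - [0, 0, -0.7, 0, 0, 0]
    - [0, 0, -0.85, 0, 0, 0]

```text
clock: 58.48
tcp_pos: [0.4793, 0.2221, 0.2256]
orientation: [3.122, 0.346, 0.002]
contact_force: [0.4, 1.1, -0.2]
grip_width: 0.0469
gripper_force: 0.0
```

Emit:
apply_moves:
  rows:
    - [0, 0, 0, 0, 0, 0]
    - [0, 0, 0, 0, 0, 0]
    - [0, 0, 0, 0, 0, 0]

```text
clock: 58.85
tcp_pos: [0.4781, 0.222, 0.2224]
orientation: [3.12, 0.347, -0.003]
contact_force: [0.2, -0.2, -0.2]
grip_width: 0.0469
gripper_force: 0.0
```

```bash
python3 - <<'E'
from ins import *
np.set_printoptions(precision=4,suppress=True)
f=r.grab_frame("wrist"); p,q,o=cur(); print(p,o["clock"])
g=R.from_euler("z",HA)
loc=lambda w: g.inv().apply(np.atleast_2d(w)-[HX,HY,0])*1e3
for n,z in(("board_sink",.042),):
    for d in r.landmark_of(f,n): print(n,d["conf"],loc(onz(f,[d["point"]],z)))
hsv=cv2.cvtColor(f["pixels"],cv2.COLOR_RGB2HSV); b=((hsv[...,0]>100)&(hsv[...,0]<130)&(hsv[...,1]>90)).astype(np.uint8)
n,l,st,_=cv2.connectedComponentsWithStats(b); k=1+np.argmax(st[1:,4]); ys,xs=np.nonzero(l==k)
q=cv2.minAreaRect(np.c_[xs,ys].astype(np.float32)); print("blue rect",st[k],q)
print("blue corners local (z=28)",loc(onz(f,cv2.boxPoints(q),.028)))
# expected corners of the visible blue (between lips +-54.5)
E=g.apply([[sx*.045,sy*.0545,.028] for sx in(-1,1) for sy in(-1,1)])+[HX,HY,0]; print("expected px",proj(f,E))
T,S=r.grab_frame("top"),r.grab_frame("side")
for F,nm in((T,"top"),(S,"side")):
    print(nm,"board",[(round(d["conf"],2),loc(onz(F,[d["point"]],.042))) for d in r.landmark_of(F,"board_sink")[:1]])
    for t,z in(("mug",0),("driver",0),("tape",0)): print(nm,t,[onz(F,[d["point"]],z)[0] for d in r.landmark_of(F,t)[:1]])
# stack silhouette in side
plate=box(.12,.12,0,.008); P=[plate]+[CUP+[0,0,.008+.024*k] for k in range(5)]
for F,nm in((T,"top"),(S,"side")):
    m=near(nongreen(F),F,[.477,-.249,.1],5); s=sil(F,P,.477,-.249,-.06)
    ys,xs=np.nonzero(s>.5); x0,x1,y0,y1=xs.min()-4,xs.max()+5,ys.min()-4,ys.max()+5
    a,bb=s[y0:y1,x0:x1],m[y0:y1,x0:x1]; print(nm,"stack IoU",np.minimum(a,bb).sum()/np.maximum(a,bb).sum())
    mg=near(gray(F),F,[.477,-.249,.15],4); print("top row mask",np.nonzero(mg[:,x0:x1].any(1))[0].min(),"model",ys.min())
E
```

```text
[0.4782 0.222  0.2225] 58.9
board_sink 0.57 [[ 0.973   2.1883 42.    ]]
blue rect [ 275  142   92   67 3354] ((320.4999694824219, 174.99996948242188), (90.99998474121094, 65.99998474121094), 0.0)
blue corners local (z=28) [[-42.9182  62.6059  28.    ]
 [ 45.803   58.672   28.    ]
 [ 45.612  -58.6231  28.    ]
 [-43.1897 -62.188   28.    ]]
expected px [[360.3555 209.2757]
 [280.9692 209.4419]
 [362.7889 142.4843]
 [278.2609 142.6248]]
top board []
top mug []
top driver [array([0.5252, 0.0088, 0.    ])]
top tape [array([ 0.5577, -0.4589,  0.    ])]
side board [(0.61, array([[-23.6241,  -6.3137,  42.    ]]))]
side mug [array([ 0.5462, -0.4676,  0.    ])]
side driver [array([0.5196, 0.0093, 0.    ])]
side tape [array([ 0.541 , -0.4685,  0.    ])]
top stack IoU 0.9085709890480704
top row mask 187 model 185
side stack IoU 0.7508362988036859
top row mask 198 model 198
```

```bash
python3 - <<'E'
from ins import *
f=r.grab_frame("wrist")
hsv=cv2.cvtColor(f["pixels"],cv2.COLOR_RGB2HSV); b=((hsv[...,0]>100)&(hsv[...,0]<130)&(hsv[...,1]>90))
g=R.from_euler("z",HA)
for x in(-40,-35,-25,-15,0,15,25,38,42):
    line=[]
    for y in range(-76,-47,2): line.append(y)
    out=""
    for sgn in(-1,1):
        P=g.apply([[x/1e3,sgn*abs(y)/1e3,.03] for y in line])+[HX,HY,0]
        px=np.round(proj(f,P)).astype(int)
        out+=" ".join("B" if b[v,u] else ("k" if hsv[v,u,2]<80 else ("w" if hsv[v,u,1]<60 else "g")) for u,v in px)+"   |   "
    print(x,out)
print([(d["conf"],onz(f,[d["point"]],0)) for d in r.landmark_of(f,"mug")[:1]])
E
```

```text
-40 g g g g g g g g g B B B g w w   |   g g g g g g g g g B B B B B B   |   
-35 w w w w w w w w w B B w w w w   |   w w w w w w w w w B B B B B B   |   
-25 w w w w k k k k k k k B B B B   |   w w w w k k k k k k k B B B B   |   
-15 w w w w k k k k k k k B B B B   |   w w w w k k k k k k k B B B B   |   
0 w w w w w k k k k k k B B B B   |   w w w w k k k k k k k B B B B   |   
15 w w w w w w w w w w k B B B B   |   w w w w k k k w k k k B B B B   |   
25 w w w w w w w w w w w B B B B   |   w w w w k k k k k k B B B B B   |   
38 w w w w w w w w w g B B B w w   |   w w w w w w w w w B B k k k k   |   
42 w w w w w w w w w B B B B g g   |   w w w w w w w w w B B B B B B   |   
[(0.66, array([[0.56094921, 0.44680436, 0.        ]]))]
```

```bash
python3 -c "
from bench import r
print(r.hand_in())"
```

```text
the job is handed in; nothing more can be done
None
```

I handed the job in at about 59 s. All four grey cups found (cup A and the three on the bench) are nested straight on the stand, seated at roughly 8 to 14 N each. The board is clipped level and centred under both jaws' lips, and the mug, screwdriver and tape are within measurement error of where they started.

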